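# Level the rocking counter display case

## Robot

A 6-joint arm with a two-finger parallel gripper is mounted at the origin on a cart in front of the work surface, level with it; the furniture and walls round the work are solid. World frame = base frame: x ahead of the robot, y to its left, z up, the work surface at z = 0. Lengths are in m, angles in rad, forces in N, time in s.
With the tool pointing down it reaches from about 0.4 to 0.825 m from the base axis. Payload 7 kg.
Tool frame: the origin (TCP) lies on the centre line of the jaws, within the pads' length; the fingertips stand 11 mm ahead of it and the grasp point (between the pads) lies 8 mm behind it; z points along the fingers, y is the line along which they close (so a half turn about z gives the same grasp; the last joint's range is limited). The gripper opens to 88 mm and grips with 3 to 60 N. Pads are 19 mm wide; open, the fingers measure 130 mm over their backs; the gripper's body (78 mm by 193 mm) begins 47 mm behind the grasp point.
Start: joints at [0.97, 0.359, 0.012, 0, -1.224, -0.288], TCP at [0.524, 0.425, 0.204] pointing down, gripper open.
Joint ranges: [-3.07, 3.07], [-1.43, 2.12], [-1.02, 1.25], [-3.03, 1.67], [-3.05, -0], [-3.03, 3.03]. Speed limits (rad/s): [2.39, 2.39, 3.01, 3.14, 3.14, 3.14].

## Interface

Orientations are given as [roll, pitch, yaw] about the fixed x, y, z axes, in that order (R = Rz(yaw) Ry(pitch) Rx(roll)).
In Python, from rig import readout, imaging, close_job, models gives the robot as it stands. The module is installed in compiled form; this text tells all that it offers.
- The arm moves only by the shell command python3 -m pendant 'ROWS' [FORCE]. ROWS is JSON, a list of rows, each an object of numbers: "tx", "ty", "tz": the shift along the tool's x, y, z in mm; "wx", "wy", "wz": the turn, a rotation vector about the tool's x, y, z in degrees; "fingers": the closure, from -1 (fully open) to 1 (shut). In form: [{"tx": .., "ty": .., "tz": .., "wx": .., "wy": .., "wz": .., "fingers": ..}, ...]. A call has 1 to 5 rows; each row shifts and turns the commanded pose from where the row before left it, along the tool's axes as they then stand; what a row does not reach is not made up. A row lasts 1/12 s, in which the tool goes at most 41.7 mm and 7.16 degrees, less where a joint would pass 70% of its speed; a pose out of reach is approached as far as the arm can. A call is refused whole if a number of a shift passes 41.7 or a number of a turn 7.16, either way. A call with a gripper value outside its range is refused whole. The fingers move at their own pace and stop on an object; FORCE is the grip in N (left out, the last holds). Time passes only in rows, so rows that do not move let the fingers close. It gives the time, the measured TCP pose, the force, the opening and the grip force at its end, in the units of the state.
- readout.sense(): the state, without advancing time (a new reading comes with each control period).
- imaging.snapshot(name): name is "scene" or "side" or "wrist"; returns (picture, depth): 480x640x3 uint8, blue, green, red; 480x640 float32, m along the optical axis (not along the pixel's ray), 0 where there is no reading.
- imaging.camera_params(name): a dict with "intrinsics" (3x3 intrinsics, pixels), "world_from_camera" (4x4, takes a point from camera to world coordinates). Camera axes: x right, y up, looking along -z (the intrinsics and any distortion apply to the point x, -y, -z); pixel columns grow to the right and rows downward; lengths in m; the calibration is good to about 2 mm. A picture is of the moment at which its call begins: read the wrist's pose just before it. camera_params takes no time and is no camera call; for the wrist camera it gives the pose at the moment of the call.
- close_job(): hands the job in; it is judged then, once.
Trained networks look in the newest picture that a camera, given by its name, has taken for a name from the list of things; names that differ only in an ending like _2 or _b are one class to them, and where a whole thing is asked for, a point or a joint stands for the part that bears it (a point fixed in the world has none). Each returns a list of dicts, best first, with "conf" (0 to 1); they miss things now and then, are a little off and sometimes report something else, mostly with a low value. They report only what shows in the picture. A call takes as long as a camera call.
- models.boxes_of(camera, query): "pixel" ([row, column] in pixels, amid what is visible of it).
- models.masks_of(camera, query): "region" (480x640 bool, what is visible of it) and "pixel" ([row, column] in pixels, amid what is visible of it).
- models.landmark_of(camera, query): "pixel" ([row, column] in pixels: a listed point, or the origin of a listed thing).
The state is a dict: "time": time; "joint_pos": joint angles; "joint_velocities": joint speeds; "joint_torque": joint torques, N m; "tool_pos": TCP position; "eef_rot": TCP orientation; "force": force on the tool from outside, world axes, zero at the start; "ft_torque": the same for the moment, N m; "gripper_width": opening from 0.0 (shut) to 1.0 (fully open); "gripper_force": force on a finger pad.
Only numpy, scipy, OpenCV 4.12 (cv2) and the standard library are available. Lean on these libraries where they do the work, as an engineer would, in place of code of your own. Each camera call takes 0.05 s, during which the arm holds its last target. There are 200 camera calls.

## Task

The glass-lidded display case on the counter has just been stocked, and it rocks because its adjustable foot is too short. Shut the lid, stand the red spirit level on the lid along its front edge, and turn the black foot knob (clockwise lengthens the foot) until the bubble stays between its two black lines when the level is pressed down by its end nearest the knob. Finish while still pressing that end of the level with the fingers, gently because it stands over glass, with the foot firm on the counter and the bubble between the lines; leave the other things on the counter alone.

Things in the scene. Friction and masses are not known exactly. Their poses are not given: they have to be found in the camera images.
- case: Wooden display case, 180 deep (its x) x 280 wide (its y), front (-x) to the robot, loose on the counter, about 2.7 kg. Origin: counter height under its middle, z up. Flat top 76 mm up when shut. Plain feet at (75,125), (75,-125), (-75,-125) mm. It is heavier at the back right: left alone it stands level on these; a push of some 5 to 12 N on top near the knob rocks it down onto the adjustable foot.
- lid (a joint): Lid angle (rad): 0 shut, grows as it opens; starts 0.5 to 0.9. Lid 180 x 280 x 10 mm, wooden frame round glass, hinged along the far top edge. The stiff hinge holds it at any angle: push it all the way down on the front part of its upper face (about 1 to 3 N at the front edge).
- lid_hinge (a point): Middle of the lid's hinge line, 66 mm above the counter at the far edge of the case; axes as the case's. The line runs along the case's y; the lid's underside passes through it.
- lid_lip (a point): Middle of the front edge of the lid's upper face, on the wooden front rail (34 mm wide), 180 mm from the hinge line; turns with the lid, z along the outward normal.
- knob_grip (a point): On the axis of the adjustable foot's knob, 100 mm above the counter, the height to grip; axes as the case's. Black upright cylinder, 36 mm in diameter, 85 to 109 mm above the counter, outside the case's left front (case x -65, y 180 mm). It turns easily (0.06 N m), stays at its height and where it is left. Clockwise from above lengthens the foot, 1.8 mm per rad.
- foot: Rubber pad of the adjustable foot, 20 mm in diameter, below the knob; origin: centre of its underside. At the start it hangs 2.4 to 5 mm above the counter, so the knob needs 1.3 to 2.8 rad clockwise. Too short: pressing near the knob tips the case down at its left front. Too long: it lifts the left side.
- level: Spirit level: red and aluminium bar with black ends, 200 mm long (its x), 24 wide (its y), 38 high, 0.24 kg, on the counter left of the case. Origin: centre of its underside. Yellow-green vial in the middle of the top; the top is flat towards both ends. Grip it across its width; press within 30 mm of its end (a dragging fingertip can hold the case half way: push on until it stops).
- bubble (a joint): Bubble's place along the level's x (m), 0 = centred, at most 18 mm. Runs to the higher end, 0.9 mm per mrad, settles in a second. Lines at +-11 mm, bubble 16 mm long: between them when within +-3 mm. Level along the front edge, case pressed at the knob end: each mm the foot is too short moves it 3.2 mm away from the knob, each mm too long about 3 mm towards it.
- bell: Counter bell, 85 mm wide, 58 mm high, at the back left; leave alone. Origin under its centre.
- cup_a: Small clay cup, 51 mm wide, 52 mm high, at the back left; leave alone.
- cup_b: Small clay cup, 52 mm wide, 51 mm high, at the back left; leave alone.
- blue_bobbin: Blue thread bobbin, 32 mm wide, 48 mm high, behind the case; leave alone.
- red_bobbin: Red thread bobbin, 32 mm wide, 48 mm high, behind the case; leave alone.
- bottle: Small green corked bottle, 38 mm wide, 98 mm high, at the back right; leave alone.

How it is judged:
By the outcome, as a careful person would: the job done as asked, in the order asked, and still so for the second after the job is handed in, while the arm keeps its last pose, push and grip.
It also fails if it takes over 72 s, if anything falls off the work surface, if the arm or the gripper's body presses on something with over 40 N, if the wrist force passes 120 N, or if a joint passes its speed limit or range.

## Working session

There is one attempt and no reset: what is moved stays moved. The work goes in short steps, Python scripts to look and compute and a shell command to move; the robot and the scene stay as the last step left them, time stands still between calls to the robot, and variables do not carry over. Pictures are saved under pics/ and viewed, at most 10 in all, crops included, and the job is handed in when it is done.

```bash
mkdir -p pics; cat > h.py <<'E'
import numpy as np, cv2
from rig import readout, imaging, models
from scipy.spatial.transform import Rotation as R
def cam(n):
    p=imaging.camera_params(n); return np.array(p["intrinsics"]),np.array(p["world_from_camera"]),p
def pts(n,depth,rc,P=None):
    K,T,_=P or cam(n); rc=np.atleast_2d(rc).astype(float)
    d=depth[rc[:,0].round().astype(int),rc[:,1].round().astype(int)]
    return ray(K,T,rc,d)
def ray(K,T,rc,d):
    x=(rc[:,1]-K[0,2])/K[0,0]*d; y=(rc[:,0]-K[1,2])/K[1,1]*d
    return (T@np.c_[x,-y,-d,np.ones(len(d))].T).T[:,:3]
def atz(K,T,rc,z):
    rc=np.atleast_2d(rc).astype(float); a=ray(K,T,rc,np.ones(len(rc))); o=T[:3,3]; v=a-o
    return o+v*((z-o[2])/v[:,2])[:,None]
E
python3 - <<'E'
from h import *
print(readout.sense())
ims=[]
for n in ["scene","side"]:
    im,d=imaging.snapshot(n); cv2.imwrite(f"pics/{n}0.png",im)
    P=cam(n); print(n,[k for k in P[2]],P[1][:3,3].round(3))
    for q in ["level","lid_hinge","lid_lip","knob_grip","case","foot"]:
        r=models.landmark_of(n,q)[:2]
        for x in r: print(q,round(x["conf"],2),np.round(x["pixel"]),pts(n,d,[np.clip(x["pixel"],0,[479,639])],P).round(3))
    for q in ["level","knob_grip"]:
        for x in models.masks_of(n,q)[:1]:
            m=x["region"]&(d>0); p=pts(n,d,np.argwhere(m),P); print("mask",q,round(x["conf"],2),p.min(0).round(3),p.max(0).round(3))
            top=p[p[:,2]>np.percentile(p[:,2],97)-0.006].astype(np.float32)
            print(" top z",np.median(top[:,2]),cv2.minAreaRect(top[:,:2]*1000))
E
```

```text
{'time': 0.0, 'joint_pos': array([ 9.70097669e-01,  3.59385354e-01,  1.10779649e-02, -3.60504389e-04,
       -1.22408198e+00, -2.88113655e-01]), 'joint_velocities': array([ 0.00158156, -0.00024971,  0.00073364, -0.00126958,  0.00105962,
        0.00013613]), 'joint_torque': array([-3.32638665e-04, -5.82720423e+01,  2.93047392e+01,  6.99697629e+00,
        6.77575634e-03, -2.06146919e-04]), 'tool_pos': array([0.52362858, 0.42514225, 0.20313015]), 'eef_rot': array([ 3.13996897e+00, -1.27768978e-04, -8.88934982e-01]), 'force': array([-0.11235955, -0.16055441,  0.0525134 ]), 'ft_torque': array([ 0.04092444, -0.0098311 ,  0.03908317]), 'gripper_force': 0.0, 'gripper_width': 0.9937661148135029}
scene ['intrinsics', 'world_from_camera'] [ 0.2   -0.407  1.078]
level 0.9 [219. 202.] [[0.437 0.262 0.009]]
lid_hinge 0.58 [282. 384.] [[ 0.591 -0.132  0.09 ]]
lid_lip 0.9 [280. 337.] [[ 0.494 -0.104  0.189]]
knob_grip 0.87 [245. 260.] [[0.462 0.076 0.11 ]]
case 0.58 [320. 344.] [[ 0.497 -0.125  0.044]]
mask level 0.89 [ 0.284 -0.037 -0.005] [0.549 0.31  0.513]
 top z 0.037986405 ((356.9927978515625, 163.140625), (395.8606262207031, 156.12646484375), 48.334747314453125)
mask knob_grip 0.67 [ 0.402 -0.265 -0.007] [0.645 0.132 0.207]
 top z 0.19827066 ((483.1470947265625, -110.45571899414062), (278.58245849609375, 21.18450927734375), 81.1347427368164)
side ['intrinsics', 'world_from_camera'] [0.214 0.863 0.91 ]
level 0.7 [353. 336.] [[0.436 0.272 0.016]]
mask level 0.9 [ 0.34   0.22  -0.002] [0.555 0.288 0.044]
 top z 0.03891307 ((439.942138671875, 266.2446594238281), (26.584901809692383, 199.9780731201172), 85.54724884033203)
```

```bash
python3 -c "
import cv2,numpy as np
a=cv2.imread('pics/scene0.png');b=cv2.imread('pics/side0.png')
cv2.imwrite('pics/v1.png',cv2.resize(np.hstack([a[150:450,120:520],b[150:450,200:600]]),(800,300)))"
```

```text
(no output)
```

View pics/v1.png

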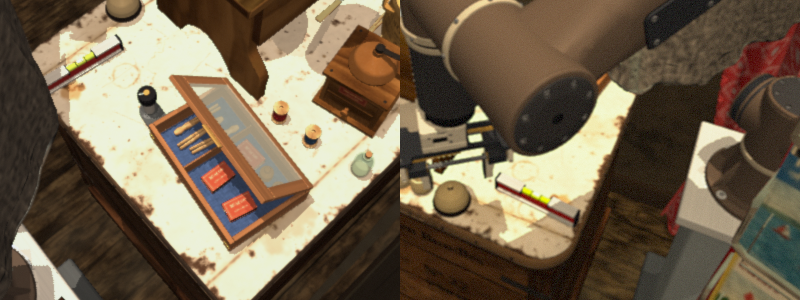

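The picture shows the case with its open lid, lip at about (280,337) in the scene image. The knob is at (245,265), the level at (219,202), and a wooden post and furniture stand behind. The case yaw comes out at about -9°, with its centre at about (0.498, -0.112). I'll rise and turn, then go above the lid's front rail.

```bash
cat >> h.py <<'E'
def to(x,y,z,yaw):  # remaining shift (tool axes after turning) in mm, turn about tool z in deg
    s=readout.sense(); p=s["tool_pos"]; cy=s["eef_rot"][2]; M=R.from_euler("z",yaw,degrees=True).as_matrix()@np.diag([1,-1,-1])
    print("t",round(s["time"],2),"at",p.round(4),"rpy",np.degrees(s["eef_rot"]).round(1),"F",s["force"].round(1),"w",round(s["gripper_width"],3),
    "\n need",(M.T@(np.array([x,y,z])-p)*1000).round(1),"wz",round((np.degrees(cy)-yaw+180)%360-180,1))
E
p='python3 -m pendant'
$p '[{"tz":-15,"wz":-7,"fingers":1},{"tz":-15,"wz":-7,"fingers":1},{"tz":-15,"wz":-7,"fingers":1},{"tz":-15,"wz":-7,"fingers":1},{"wz":-7,"fingers":1}]' 10
$p '[{"wz":-7,"fingers":1},{"ty":20,"tx":10,"fingers":1},{"ty":35,"tx":10,"fingers":1},{"ty":40,"tx":10,"fingers":1},{"ty":40,"tx":10,"fingers":1}]'
$p '[{"ty":40,"tx":10,"fingers":1},{"ty":40,"tx":6,"fingers":1},{"ty":40,"fingers":1},{"ty":40,"fingers":1},{"ty":40,"fingers":1}]'
$p '[{"ty":40,"fingers":1},{"ty":40,"fingers":1},{"ty":40,"fingers":1},{"ty":40,"fingers":1},{"ty":38,"fingers":1}]'
$p '[{"ty":30,"fingers":1},{"fingers":1},{"fingers":1}]'
python3 -c "
from h import *
to(.481,-.150,.208,-9)
P=cam('scene');im,d=imaging.snapshot('scene');im2,_=imaging.snapshot('wrist');cv2.imwrite('pics/v2.png',np.hstack([cv2.resize(im,(400,300)),cv2.resize(im2,(400,300))]))
"
```

```text
t 0.9 at [0.524  0.4255 0.2041] rpy [-180.     0.   -50.9] F [ 0.5 -0.3  0.8] w 1.001 
 need [ 47.5 575.1  -3.9] wz -41.9invalid input at $[0]: expected keys tx, ty, tz, wx, wy, wz, fingers
invalid input at $[0]: expected keys tx, ty, tz, wx, wy, wz, fingers
invalid input at $[0]: expected keys tx, ty, tz, wx, wy, wz, fingers
invalid input at $[0]: expected keys tx, ty, tz, wx, wy, wz, fingers
invalid input at $[0]: expected keys tx, ty, tz, wx, wy, wz, fingers
```

View pics/v2.png

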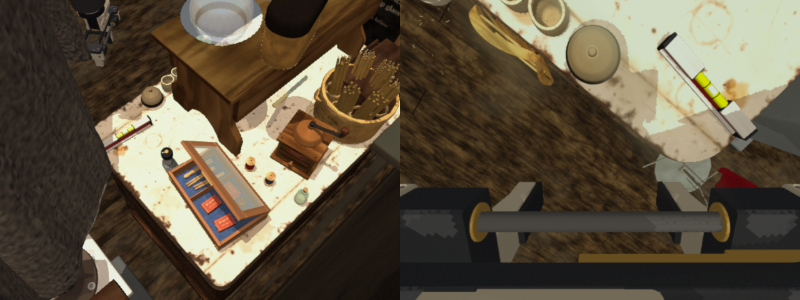

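All seven keys are required, so nothing moved. The scene picture also shows a bench with a bowl behind the case, so I'll check its extent before sweeping.

```bash
python3 -c "
from h import *
P=cam('scene');im,d=imaging.snapshot('scene')
rc=np.argwhere(d>0);p=pts('scene',d,rc,P)
for lo in np.arange(-.3,.6,.1):
    m=(p[:,1]>lo)&(p[:,1]<lo+.1)&(p[:,2]>.12)&(p[:,0]>.5); q=p[m]
    if m.sum()>20: print(lo.round(1),'x',np.percentile(q[:,0],[1,50]).round(3),'zmax',np.percentile(q[:,2],[50,99]).round(3))
"
```

```text
-0.3 x [0.505 0.992] zmax [0.152 0.247]
-0.2 x [0.505 0.995] zmax [0.15  0.234]
-0.1 x [0.511 0.8  ] zmax [0.354 0.513]
0.0 x [0.522 0.726] zmax [0.356 0.512]
0.1 x [0.614 0.685] zmax [0.357 0.486]
0.2 x [0.614 0.664] zmax [0.355 0.438]
0.3 x [0.5   0.521] zmax [0.403 0.458]
0.4 x [0.501 0.561] zmax [0.335 0.403]
```

```bash
p='python3 -m pendant'
$p '[{"tx":0,"ty":0,"tz":-15,"wx":0,"wy":0,"wz":-7,"fingers":1},{"tx":0,"ty":0,"tz":-15,"wx":0,"wy":0,"wz":-7,"fingers":1},{"tx":0,"ty":0,"tz":-15,"wx":0,"wy":0,"wz":-7,"fingers":1},{"tx":0,"ty":0,"tz":-15,"wx":0,"wy":0,"wz":-7,"fingers":1},{"tx":0,"ty":0,"tz":0,"wx":0,"wy":0,"wz":-7,"fingers":1}]' 10
```

```text
time: 1.47
tool_pos: [0.5252, 0.4263, 0.2678]
eef_rot: [-3.137, -0.003, -0.272]
force: [0.5, 0.4, -0.2]
gripper_width: 0.685
gripper_force: 0.0
```

```bash
p='python3 -m pendant'
$p '[{"tx":-5,"ty":15,"tz":0,"wx":0,"wy":0,"wz":-7,"fingers":1},{"tx":-5,"ty":25,"tz":0,"wx":0,"wy":0,"wz":0,"fingers":1},{"tx":0,"ty":35,"tz":0,"wx":0,"wy":0,"wz":0,"fingers":1},{"tx":0,"ty":40,"tz":0,"wx":0,"wy":0,"wz":0,"fingers":1},{"tx":0,"ty":40,"tz":0,"wx":0,"wy":0,"wz":0,"fingers":1}]'
$p '[{"tx":0,"ty":40,"tz":0,"wx":0,"wy":0,"wz":0,"fingers":1},{"tx":0,"ty":40,"tz":0,"wx":0,"wy":0,"wz":0,"fingers":1},{"tx":0,"ty":40,"tz":0,"wx":0,"wy":0,"wz":0,"fingers":1},{"tx":0,"ty":40,"tz":0,"wx":0,"wy":0,"wz":0,"fingers":1},{"tx":0,"ty":40,"tz":0,"wx":0,"wy":0,"wz":0,"fingers":1}]' >/dev/null
$p '[{"tx":10,"ty":40,"tz":0,"wx":0,"wy":0,"wz":0,"fingers":1},{"tx":10,"ty":40,"tz":0,"wx":0,"wy":0,"wz":0,"fingers":1},{"tx":10,"ty":40,"tz":0,"wx":0,"wy":0,"wz":0,"fingers":1},{"tx":10,"ty":40,"tz":0,"wx":0,"wy":0,"wz":0,"fingers":1},{"tx":10,"ty":40,"tz":0,"wx":0,"wy":0,"wz":0,"fingers":1}]' >/dev/null
$p '[{"tx":6,"ty":30,"tz":0,"wx":0,"wy":0,"wz":0,"fingers":1},{"tx":0,"ty":10,"tz":0,"wx":0,"wy":0,"wz":0,"fingers":1},{"tx":0,"ty":0,"tz":0,"wx":0,"wy":0,"wz":0,"fingers":1}]'
python3 -c "
from h import *
to(.481,-.150,.208,-9)
P=cam('wrist');im,d=imaging.snapshot('wrist');cv2.imwrite('pics/v3.png',im)
r=models.landmark_of('wrist','lid_lip')[:1]+models.landmark_of('wrist','lid_hinge')[:1]+models.landmark_of('wrist','knob_grip')[:1]
for x in r: print(x['conf'],np.round(x['pixel']),pts('wrist',d,[np.clip(x['pixel'],0,[479,639])],P).round(3))
"
```

```text
time: 1.88
tool_pos: [0.4878, 0.2736, 0.2638]
eef_rot: [3.141, 0.0, -0.155]
force: [1.3, -0.1, 1.6]
gripper_width: 0.304
gripper_force: 0.0
time: 2.97
tool_pos: [0.475, -0.1707, 0.2638]
eef_rot: [3.141, 0.001, -0.159]
force: [1.2, -0.5, 0.1]
gripper_width: 0.006
gripper_force: 0.0
t 2.97 at [ 0.475  -0.1707  0.2638] rpy [180.    0.   -9.1] F [ 1.2 -0.5  0.1] w 0.006 
 need [  2.7 -21.3  55.8] wz -0.1
0.96 [253. 235.] [[ 0.484 -0.112  0.202]]
0.89 [ 91. 256.] [[ 0.601 -0.133  0.084]]
0.56 [259.  80.] [[0.496 0.001 0.198]]
```

View pics/v3.png

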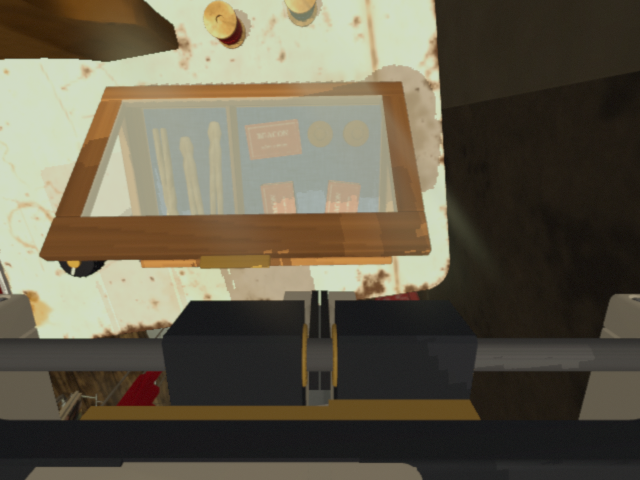

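The lip is now measured at (0.484, -0.112, 0.202), so the lid angle is about 0.8. I'll step over the rail and follow the arc down.

```bash
p='python3 -m pendant'
$p '[{"tx":13,"ty":-10,"tz":0,"wx":0,"wy":0,"wz":0,"fingers":1},{"tx":0,"ty":0,"tz":25,"wx":0,"wy":0,"wz":0,"fingers":1},{"tx":0,"ty":0,"tz":25,"wx":0,"wy":0,"wz":0,"fingers":1},{"tx":-4,"ty":0,"tz":12,"wx":0,"wy":0,"wz":0,"fingers":1},{"tx":-9,"ty":0,"tz":12,"wx":0,"wy":0,"wz":0,"fingers":1}]'
$p '[{"tx":-9,"ty":0,"tz":12,"wx":0,"wy":0,"wz":0,"fingers":1},{"tx":-9,"ty":0,"tz":14,"wx":0,"wy":0,"wz":0,"fingers":1},{"tx":-8,"ty":0,"tz":14,"wx":0,"wy":0,"wz":0,"fingers":1},{"tx":-6,"ty":0,"tz":14,"wx":0,"wy":0,"wz":0,"fingers":1},{"tx":-5,"ty":0,"tz":14,"wx":0,"wy":0,"wz":0,"fingers":1}]'
$p '[{"tx":-3,"ty":0,"tz":14,"wx":0,"wy":0,"wz":0,"fingers":1},{"tx":-1,"ty":0,"tz":14,"wx":0,"wy":0,"wz":0,"fingers":1},{"tx":0,"ty":0,"tz":8,"wx":0,"wy":0,"wz":0,"fingers":1},{"tx":0,"ty":0,"tz":0,"wx":0,"wy":0,"wz":0,"fingers":1}]'
```

```text
time: 3.58
tool_pos: [0.4776, -0.1571, 0.1887]
eef_rot: [3.141, 0.001, -0.154]
force: [0.7, 0.3, 0.8]
gripper_width: 0.006
gripper_force: 0.0
time: 4.0
tool_pos: [0.4403, -0.1515, 0.1219]
eef_rot: [-3.142, -0.0, -0.154]
force: [-1.1, -0.1, 2.1]
gripper_width: 0.002
gripper_force: 0.9
time: 4.33
tool_pos: [0.436, -0.1512, 0.0848]
eef_rot: [3.141, 0.002, -0.154]
force: [-0.2, 0.7, -0.6]
gripper_width: 0.005
gripper_force: 0.0
```

```bash
p='python3 -m pendant'
$p '[{"tx":0,"ty":0,"tz":3,"wx":0,"wy":0,"wz":0,"fingers":1},{"tx":0,"ty":0,"tz":0,"wx":0,"wy":0,"wz":0,"fingers":1}]'
python3 -c "
from h import *
P=cam('scene');im,d=imaging.snapshot('scene')
m=models.masks_of('scene','lid')[0]['region']&(d>0);p=pts('scene',d,np.argwhere(m),P)
q=p[(abs(p[:,2]-.076)<.02)];print('z pct',np.percentile(p[:,2],[5,50,90,98]).round(4))
cv2.imwrite('pics/v4.png',im[150:450,160:560])
r=cv2.minAreaRect((q[:,:2]*1000).astype(np.float32));print(r)
A=np.c_[q[:,:2],np.ones(len(q))];print(np.linalg.lstsq(A,q[:,2],rcond=None)[0])
"
```

```text
time: 4.5
tool_pos: [0.4373, -0.1518, 0.0833]
eef_rot: [-3.142, -0.001, -0.155]
force: [-0.6, -0.1, 0.0]
gripper_width: 0.004
gripper_force: 0.0
z pct [0.076  0.0855 0.1019 0.106 ]
((530.968505859375, -123.93289184570312), (274.115234375, 155.33335876464844), 78.57200622558594)
[-0.16358942  0.02382414  0.17720993]
```

View pics/v4.png

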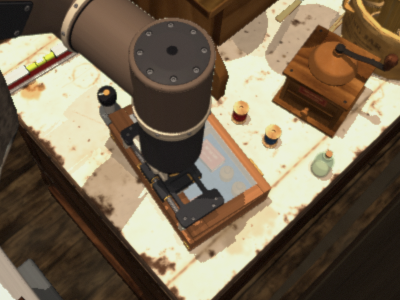

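The picture shows the gripper over the front rail, and whether the lid is shut is unclear. I'll raise it and check.

```bash
p='python3 -m pendant'
$p '[{"tx":0,"ty":0,"tz":-25,"wx":0,"wy":0,"wz":0,"fingers":1},{"tx":0,"ty":0,"tz":-35,"wx":0,"wy":0,"wz":0,"fingers":1},{"tx":0,"ty":0,"tz":-35,"wx":0,"wy":0,"wz":0,"fingers":1},{"tx":0,"ty":0,"tz":0,"wx":0,"wy":0,"wz":0,"fingers":1}]'
python3 -c "
from h import *
P=cam('wrist');im,d=imaging.snapshot('wrist');cv2.imwrite('pics/v5.png',cv2.resize(im,(400,300)))
r=models.landmark_of('wrist','lid_lip')[:1]+models.landmark_of('wrist','lid_hinge')[:1]+models.landmark_of('wrist','knob_grip')[:1]
for x in r: print(x['conf'],np.round(x['pixel']),pts('wrist',d,[np.clip(x['pixel'],0,[479,639])],P).round(3))
m=models.masks_of('wrist','lid')[0]['region']&(d>0);p=pts('wrist',d,np.argwhere(m),P)
print(np.percentile(p[:,2],[5,50,95]))
A=np.c_[p[:,:2],np.ones(len(p))];print(np.linalg.lstsq(A,p[:,2],rcond=None)[0])
q=p[abs(p[:,2]-np.median(p[:,2]))<.008]
print(cv2.minAreaRect((q[:,:2]*1000).astype(np.float32)))
"
```

```text
time: 4.93
tool_pos: [0.4407, -0.1529, 0.1854]
eef_rot: [-3.141, -0.011, -0.155]
force: [2.1, -0.2, 0.6]
gripper_width: 0.007
gripper_force: 0.0
0.97 [270. 258.] [[ 0.43  -0.104  0.108]]
0.58 [ 28. 252.] [[ 0.6   -0.13   0.077]]
0.67 [247.  25.] [[0.475 0.062 0.111]]
[0.07856778 0.09119787 0.10588556]
[-0.17056008  0.02422485  0.18290719]
((521.3832397460938, -117.06390380859375), (279.9980773925781, 121.60272216796875), 81.66584777832031)
```

View pics/v5.png

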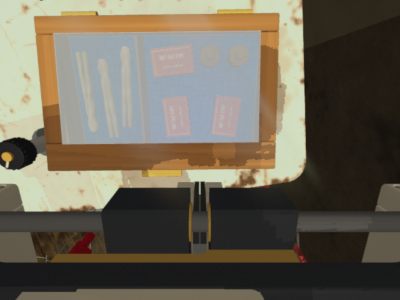

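The lid is still about 0.17 rad open because the tip slid off the front of the lip. I'll go 18 mm further back and push again.

```bash
p='python3 -m pendant'
$p '[{"tx":18,"ty":0,"tz":10,"wx":0,"wy":0.6,"wz":0,"fingers":1},{"tx":0,"ty":0,"tz":30,"wx":0,"wy":0,"wz":0,"fingers":1},{"tx":0,"ty":0,"tz":18,"wx":0,"wy":0,"wz":0,"fingers":1},{"tx":-1,"ty":0,"tz":10,"wx":0,"wy":0,"wz":0,"fingers":1},{"tx":-1,"ty":0,"tz":8,"wx":0,"wy":0,"wz":0,"fingers":1}]'
$p '[{"tx":-1,"ty":0,"tz":8,"wx":0,"wy":0,"wz":0,"fingers":1},{"tx":0,"ty":0,"tz":8,"wx":0,"wy":0,"wz":0,"fingers":1},{"tx":0,"ty":0,"tz":6,"wx":0,"wy":0,"wz":0,"fingers":1},{"tx":0,"ty":0,"tz":0,"wx":0,"wy":0,"wz":0,"fingers":1}]'
```

```text
time: 5.6
tool_pos: [0.4515, -0.1549, 0.0997]
eef_rot: [3.141, -0.006, -0.156]
force: [-0.2, 1.0, 0.5]
gripper_width: 0.006
gripper_force: 0.0
time: 5.93
tool_pos: [0.4516, -0.1547, 0.079]
eef_rot: [3.141, -0.009, -0.156]
force: [-0.4, 0.1, 0.2]
gripper_width: 0.009
gripper_force: 0.0
```

```bash

python3 -c "
from h import *
K,T,_=P=cam('wrist');im,d=imaging.snapshot('wrist');cv2.imwrite('pics/v6.png',im[:340])
s=readout.sense();t=s['tool_pos']+R.from_euler('xyz',s['eef_rot']).apply([0,0,.011])
c=np.linalg.inv(T)@np.r_[t,1]; print('tip px row,col',K[1,1]*(-c[1])/(-c[2])+K[1,2],K[0,0]*c[0]/(-c[2])+K[0,2],'depth',-c[2],T.round(3).tolist())
r=models.landmark_of('wrist','lid_lip')[:1]+models.landmark_of('wrist','lid_hinge')[:1]
for x in r: print(x['conf'],np.round(x['pixel']),pts('wrist',d,[np.clip(x['pixel'],0,[479,639])],P).round(3))
m=models.masks_of('wrist','lid')[0]['region']&(d>0);p=pts('wrist',d,np.argwhere(m),P)
A=np.c_[p[:,:2],np.ones(len(p))];print(np.linalg.lstsq(A,p[:,2],rcond=None)[0],np.percentile(p[:,2],[5,50,95]))
for rr in range(200,330,10): print(rr,pts('wrist',d,[[rr,319],[rr,250]],P).round(3).tolist(),d[rr,319])
"
```

```text
tip px row,col 280.9187867517765 318.5222496940137 depth 0.2075007247384777 [[-0.155, 0.946, 0.285, 0.53], [-0.988, -0.149, -0.045, -0.167], [0.0, -0.288, 0.958, 0.262], [0.0, 0.0, 0.0, 1.0]]
[-0.15504759  0.02213304  0.17324525] [0.07939152 0.08844921 0.0991553 ]
200 [[0.502, -0.163, 0.091], [0.507, -0.131, 0.092]] 0.17135586
210 [[0.497, -0.162, 0.092], [0.502, -0.13, 0.092]] 0.17234814
220 [[0.493, -0.161, 0.093], [0.498, -0.129, 0.093]] 0.17257215
230 [[0.488, -0.161, 0.093], [0.493, -0.128, 0.095]] 0.17379814
240 [[0.484, -0.16, 0.095], [0.488, -0.127, 0.094]] 0.17318
250 [[0.479, -0.159, 0.095], [0.484, -0.127, 0.095]] 0.17410986
260 [[0.474, -0.158, 0.096], [0.479, -0.126, 0.096]] 0.17491393
270 [[0.469, -0.158, 0.097], [0.475, -0.125, 0.098]] 0.17561638
280 [[0.464, -0.157, 0.097], [0.47, -0.124, 0.098]] 0.17659152
290 [[0.46, -0.156, 0.099], [0.464, -0.123, 0.098]] 0.1758066
300 [[0.454, -0.155, 0.098], [0.492, -0.143, 0.174]] 0.17837657
310 [[0.45, -0.155, 0.101], [0.492, -0.144, 0.18]] 0.17728785
320 [[0.445, -0.154, 0.101], [0.491, -0.145, 0.184]] 0.178605
```

View pics/v6.png

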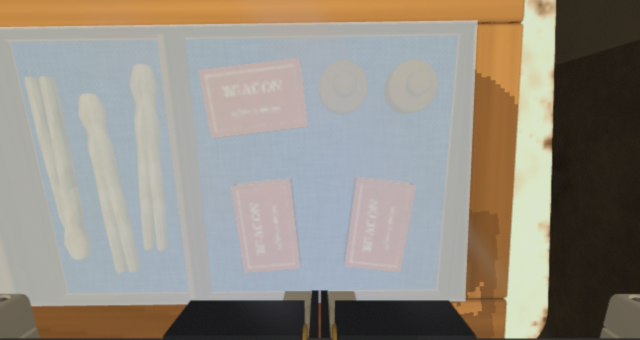

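```bash

python3 -c "
from h import *
K,T,_=P=cam('wrist');im,d=imaging.snapshot('wrist')
for rr in range(284,345,6): print(rr,d[rr,282:360:6].round(3), pts('wrist',d,[[rr,300]],P).round(3))
print(readout.sense())
"
```

```text
284 [0.178 0.178 0.178 0.179 0.179 0.179 0.178 0.179 0.178 0.179 0.178 0.178
 0.177] [[ 0.464 -0.147  0.097]]
290 [0.178 0.178 0.179 0.179 0.178 0.171 0.171 0.171 0.178 0.179 0.179 0.179
 0.178] [[ 0.461 -0.147  0.098]]
296 [0.179 0.162 0.162 0.163 0.162 0.164 0.166 0.166 0.161 0.161 0.162 0.162
 0.162] [[ 0.465 -0.148  0.113]]
302 [0.095 0.095 0.095 0.095 0.157 0.16  0.16  0.16  0.155 0.095 0.095 0.094
 0.094] [[ 0.491 -0.156  0.177]]
308 [0.091 0.091 0.091 0.091 0.152 0.154 0.155 0.154 0.154 0.091 0.091 0.091
 0.091] [[ 0.491 -0.156  0.181]]
314 [0.087 0.088 0.088 0.088 0.154 0.149 0.149 0.15  0.156 0.089 0.089 0.089
 0.088] [[ 0.491 -0.156  0.184]]
320 [0.085 0.087 0.085 0.086 0.14  0.143 0.144 0.144 0.141 0.088 0.085 0.085
 0.084] [[ 0.491 -0.157  0.186]]
326 [0.083 0.083 0.083 0.083 0.088 0.14  0.14  0.141 0.139 0.089 0.082 0.082
 0.083] [[ 0.491 -0.157  0.189]]
332 [0.08  0.081 0.08  0.08  0.088 0.135 0.136 0.137 0.136 0.086 0.081 0.081
 0.08 ] [[ 0.491 -0.157  0.192]]
338 [0.079 0.079 0.078 0.08  0.086 0.09  0.091 0.091 0.091 0.086 0.079 0.079
 0.08 ] [[ 0.49  -0.157  0.193]]
344 [0.079 0.079 0.078 0.078 0.085 0.088 0.089 0.089 0.088 0.084 0.078 0.079
 0.079] [[ 0.489 -0.157  0.195]]
{'time': 6.1833, 'joint_pos': array([ 0.08557693,  0.15153748, -0.58936256,  0.00356724, -0.81861148,
        1.32710971]), 'joint_velocities': array([-0.0012179 , -0.00167584, -0.00262729, -0.00140796,  0.00364998,
       -0.00060701]), 'joint_torque': array([-2.44028612e-03, -3.53180909e+01,  2.30629241e+01,  5.41200086e+00,
        1.17883785e-01, -3.09402976e-04]), 'tool_pos': array([ 0.45275227, -0.15471039,  0.08058859]), 'eef_rot': array([-3.14142501, -0.01158339, -0.15568809]), 'force': array([-0.02778759,  0.3075874 ,  0.73529351]), 'ft_torque': array([-0.02642574, -0.00445052,  0.01271116]), 'gripper_force': 0.0, 'gripper_width': 0.0005435896616556607}
```

The fingertip appears in the wrist depth at z ≈ 0.10, touching the lid. The lid height has tracked "TCP + ~21 mm" on both pushes, so the lid really is under the tip. I'll continue slowly, watching the force.

```bash
p='python3 -m pendant'
$p '[{"tx":0,"ty":0,"tz":4,"wx":0,"wy":0,"wz":0,"fingers":1},{"tx":0,"ty":0,"tz":4,"wx":0,"wy":0,"wz":0,"fingers":1},{"tx":0,"ty":0,"tz":0,"wx":0,"wy":0,"wz":0,"fingers":1}]'
cat > lid.py <<'E'
from h import *
K,T,_=P=cam('wrist');im,d=imaging.snapshot('wrist')
m=models.masks_of('wrist','lid')[0]['region']&(d>0);p=pts('wrist',d,np.argwhere(m),P)
p=p[(p[:,2]<.12)]
A=np.c_[p[:,:2],np.ones(len(p))];print("lid plane",np.linalg.lstsq(A,p[:,2],rcond=None)[0],np.percentile(p[:,2],[5,50,95]))
print("ahead of tip",pts('wrist',d,[[280,318]],P).round(3),d[286:300:3,318])
E
python3 lid.py
```

```text
time: 6.43
tool_pos: [0.4521, -0.1547, 0.0714]
eef_rot: [-3.142, -0.01, -0.156]
force: [0.3, 0.0, 0.2]
gripper_width: 0.004
gripper_force: 0.0
lid plane [-0.1109483   0.01532456  0.14569543] [0.07874756 0.08499814 0.09267751]
ahead of tip [[ 0.465 -0.157  0.092]] [0.175098   0.17546345 0.16861519 0.16648692 0.1639349 ]
```

The lid follows the finger (slope 0.155 → 0.111), so the effective tip with closed fingers is about 22 mm above the reported TCP. I'll keep pushing until the force rises.

```bash
p='python3 -m pendant'
$p '[{"tx":0,"ty":0,"tz":5,"wx":0,"wy":0,"wz":0,"fingers":1},{"tx":0,"ty":0,"tz":5,"wx":0,"wy":0,"wz":0,"fingers":1},{"tx":0,"ty":0,"tz":4,"wx":0,"wy":0,"wz":0,"fingers":1},{"tx":0,"ty":0,"tz":2,"wx":0,"wy":0,"wz":0,"fingers":1},{"tx":0,"ty":0,"tz":0,"wx":0,"wy":0,"wz":0,"fingers":1}]'
python3 lid.py
```

```text
time: 6.95
tool_pos: [0.4521, -0.1548, 0.0553]
eef_rot: [3.141, -0.009, -0.156]
force: [0.6, 0.5, -0.2]
gripper_width: 0.005
gripper_force: 0.0
lid plane [-0.00660797  0.00032151  0.08077595] [0.07607703 0.07727854 0.07844183]
ahead of tip [[ 0.466 -0.157  0.077]] [0.17340183 0.17435116 0.16984728 0.16654192 0.16310883]
```

```bash
p='python3 -m pendant'
$p '[{"tx":0,"ty":0,"tz":1.5,"wx":0,"wy":0,"wz":0,"fingers":1},{"tx":0,"ty":0,"tz":1,"wx":0,"wy":0,"wz":0,"fingers":1},{"tx":0,"ty":0,"tz":0,"wx":0,"wy":0,"wz":0,"fingers":1}]'
python3 lid.py;  python3 -c "
from h import *
s=readout.sense();print(s['force'],s['tool_pos'])"
```

```text
time: 7.3
tool_pos: [0.4528, -0.1548, 0.0537]
eef_rot: [3.142, -0.011, -0.156]
force: [-0.4, 0.4, 1.3]
gripper_width: 0.005
gripper_force: 0.7
lid plane [ 0.00134238 -0.00108699  0.07582684] [0.07558723 0.07668217 0.07781409]
ahead of tip [[ 0.467 -0.157  0.076]] [0.17201146 0.17301337 0.16946213 0.16654801 0.16331123]
[ 1.34312756 -0.5823512   0.99065777] [ 0.45284105 -0.15476246  0.05373346]
```

```bash
p='python3 -m pendant'
$p '[{"tx":0,"ty":0,"tz":1.5,"wx":0,"wy":0,"wz":0,"fingers":1},{"tx":0,"ty":0,"tz":1.5,"wx":0,"wy":0,"wz":0,"fingers":1},{"tx":0,"ty":0,"tz":0,"wx":0,"wy":0,"wz":0,"fingers":1}]'
$p '[{"tx":0,"ty":0,"tz":-30,"wx":0,"wy":0,"wz":0,"fingers":-1},{"tx":0,"ty":0,"tz":-40,"wx":0,"wy":0,"wz":0,"fingers":-1},{"tx":0,"ty":-20,"tz":-40,"wx":0,"wy":0,"wz":0,"fingers":-1},{"tx":0,"ty":-35,"tz":-20,"wx":0,"wy":0,"wz":0,"fingers":-1},{"tx":0,"ty":-40,"tz":0,"wx":0,"wy":0,"wz":0,"fingers":-1}]'
cat > w.py <<'E'
from h import *
K,T,_=P=cam('wrist');im,d=imaging.snapshot('wrist')
import sys
for q in sys.argv[1:]:
    r=models.masks_of('wrist',q)
    if not r: print(q,'none'); continue
    m=r[0]['region']&(d>0);p=pts('wrist',d,np.argwhere(m),P)
    zt=np.percentile(p[:,2],90); t=p[abs(p[:,2]-zt)<.008]
    b=cv2.minAreaRect((t[:,:2]*1000).astype(np.float32))
    print(q,round(r[0]['conf'],2),'top z',zt.round(4),np.round(b[0],1),np.round(b[1],1),round(b[2],1),'med',np.median(t,0).round(4))
    l=models.landmark_of('wrist',q)
    if l: print('  lm',l[0]['conf'],np.round(l[0]['pixel']),pts('wrist',d,[np.clip(l[0]['pixel'],0,[479,639])],P).round(4))
E
python3 w.py lid knob_grip; python3 lid.py
```

```text
time: 7.65
tool_pos: [0.4529, -0.1549, 0.0531]
eef_rot: [3.141, -0.011, -0.155]
force: [-11.1, 6.6, 33.0]
gripper_width: 0.006
gripper_force: 17.2
time: 8.07
tool_pos: [0.4684, -0.0617, 0.183]
eef_rot: [-3.139, -0.019, -0.158]
force: [2.3, 0.4, -1.3]
gripper_width: 0.322
gripper_force: 0.0
lid 0.85 top z 0.0777 [ 509.3 -115.5] [280.9 189.7] 81.6 med [ 0.5244 -0.1171  0.0768]
lid plane [ 0.00153494 -0.00057989  0.07576785] [0.07546841 0.07674059 0.0779972 ]
ahead of tip [[ 0.402 -0.047 -0.   ]] [0.39144334 0.39067784 0.3916484  0.39194906 0.39436683]Traceback (most recent call last):
  File "w.py", line 11, in <module>
    l=models.landmark_of('wrist',q)
ValueError: it knows: bell, blue_bobbin, bottle, case, cup, foot, knob_grip, level, lid_hinge, lid_lip, red_bobbin
```

The lid is firmly shut (flat at z = 0.0767). Case centre is ≈ (0.508, -0.116), yaw -8.6°. Next is the level.

```bash
p='python3 -m pendant'
$p '[{"tx":0,"ty":-35,"tz":-5,"wx":0,"wy":0,"wz":-4.5,"fingers":-1},{"tx":-10,"ty":-40,"tz":-5,"wx":0,"wy":1,"wz":0,"fingers":-1},{"tx":-10,"ty":-40,"tz":-5,"wx":0,"wy":0,"wz":0,"fingers":-1},{"tx":-10,"ty":-40,"tz":-5,"wx":0,"wy":0,"wz":0,"fingers":-1},{"tx":-10,"ty":-40,"tz":-5,"wx":0,"wy":0,"wz":0,"fingers":-1}]'
$p '[{"tx":-10,"ty":-40,"tz":0,"wx":0,"wy":0,"wz":0,"fingers":-1},{"tx":-10,"ty":-40,"tz":0,"wx":0,"wy":0,"wz":0,"fingers":-1},{"tx":0,"ty":-35,"tz":0,"wx":0,"wy":0,"wz":0,"fingers":-1},{"tx":0,"ty":-10,"tz":0,"wx":0,"wy":0,"wz":0,"fingers":-1},{"tx":0,"ty":0,"tz":0,"wx":0,"wy":0,"wz":0,"fingers":-1}]'
python3 w.py level
python3 - <<'E'
from h import *
to(.438,.266,.0275,-4.5)
K,T,_=P=cam('wrist');im,d=imaging.snapshot('wrist');cv2.imwrite('pics/v7.png',im)
# finger depth probe
near=(d>0)&(d<.25); 
for c in [60,100,140,180,200,460,480,500,540,580]: 
    col=np.argwhere(near[:,c])[:,0]; print(c, col.min() if len(col) else None, d[col.min(),c] if len(col) else None)
E
```

```text
time: 8.68
tool_pos: [0.4423, 0.1354, 0.2015]
eef_rot: [3.14, -0.027, -0.079]
force: [0.7, 0.1, -0.5]
gripper_width: 0.885
gripper_force: 0.0
time: 9.1
tool_pos: [0.4331, 0.2626, 0.1999]
eef_rot: [3.139, -0.027, -0.076]
force: [-0.3, -0.7, 0.4]
gripper_width: 1.002
gripper_force: 0.0
level 0.81 top z 0.0399 [439.5 264.2] [ 24. 200.] 85.0 med [0.4593 0.2637 0.0389]
  lm 0.88 [215. 313.] [[0.4435 0.2669 0.0387]]
t 9.25 at [0.4328 0.2598 0.2003] rpy [179.9  -1.5  -4.5] F [-0.6  0.5  0.2] w 1.0 
 need [  4.7  -6.6 172.8] wz 0.0
60 300 0.09642199
100 300 0.09640297
140 301 0.09593235
180 304 0.15479448
200 291 0.16587451
460 305 0.15388997
480 323 0.13875242
500 300 0.09717432
540 300 0.096460424
580 300 0.09543234
```

View pics/v7.png

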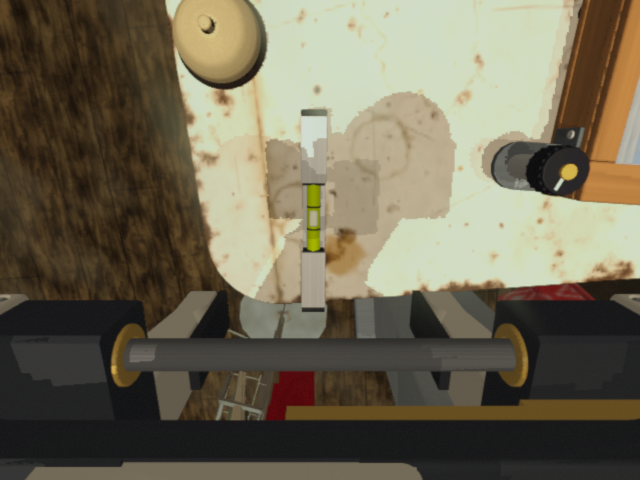

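The picture shows the level with its vial at (215,313), upright with the bubble readable. The knob is at (170,560). I'll descend to a safe check height above the level (finger length in doubt).

```bash
p='python3 -m pendant'
$p '[{"tx":6,"ty":-5,"tz":20,"wx":0,"wy":-1.5,"wz":0.5,"fingers":-1},{"tx":0,"ty":0,"tz":36,"wx":0,"wy":0,"wz":0,"fingers":-1},{"tx":0,"ty":0,"tz":40,"wx":0,"wy":0,"wz":0,"fingers":-1},{"tx":0,"ty":0,"tz":30,"wx":0,"wy":0,"wz":0,"fingers":-1},{"tx":0,"ty":0,"tz":20,"wx":0,"wy":0,"wz":0,"fingers":-1}]'
$p '[{"tx":0,"ty":0,"tz":18,"wx":0,"wy":0,"wz":0,"fingers":-1},{"tx":0,"ty":0,"tz":8,"wx":0,"wy":0,"wz":0,"fingers":-1},{"tx":0,"ty":0,"tz":0,"wx":0,"wy":0,"wz":0,"fingers":-1}]'
python3 - <<'E'
from h import *
to(.4395,.2642,.0275,-5)
P=cam('wrist');im,d=imaging.snapshot('wrist')
for c in [190,200,205,210,440,450,460]:
    rr=[r for r in range(270,330) if 0<d[r,c]<.25 and (d[r-1,c]-d[r,c])>.003]
    print(c,rr[:4],[pts('wrist',d,[[r,c]],P).round(4).tolist() for r in rr[:2]], d[285:300:3,c].round(3))
E
```

```text
time: 9.72
tool_pos: [0.4391, 0.2628, 0.0525]
eef_rot: [3.138, 0.0, -0.089]
force: [-0.8, -0.2, -0.1]
gripper_width: 0.998
gripper_force: 0.0
time: 9.97
tool_pos: [0.4395, 0.2636, 0.0278]
eef_rot: [3.138, 0.0, -0.088]
force: [-0.0, 0.4, 0.6]
gripper_width: 1.0
gripper_force: 0.0
t 9.97 at [0.4395 0.2636 0.0278] rpy [179.8   0.   -5. ] F [-0.   0.4  0.6] w 1.0 
 need [-0.  -0.6  0.3] wz -0.0
190 [292] [[[0.4565, 0.3209, 0.0577]]] [0.227 0.227 0.226 0.165 0.161]
200 [291, 320] [[[0.4557, 0.3171, 0.0555]], [[0.4539, 0.3095, 0.0808]]] [0.    0.227 0.168 0.164 0.16 ]
205 [291, 312, 324] [[[0.4557, 0.3146, 0.0561]], [[0.4537, 0.3097, 0.0737]]] [0.227 0.227 0.167 0.163 0.16 ]
210 [291] [[[0.4562, 0.3117, 0.0577]]] [0.225 0.228 0.165 0.163 0.161]
440 [291, 305, 322] [[[0.4463, 0.2069, 0.0566]], [[0.4472, 0.2118, 0.0718]]] [0.226 0.228 0.167 0.163 0.161]
450 [293] [[[0.4455, 0.2028, 0.058]]] [0.227 0.227 0.227 0.163 0.161]
460 [305] [[[0.4457, 0.2029, 0.0705]]] [0.226 0.227 0.228 0.228 0.229]
```

The fingertips really are about 24 mm above the reported TCP (seen at z ≈ 0.055, and lid contact agreed), so I'll go 37 mm further down and grip.

```bash
p='python3 -m pendant'
$p '[{"tx":0,"ty":0,"tz":12,"wx":0,"wy":0,"wz":0,"fingers":-1},{"tx":0,"ty":0,"tz":12,"wx":0,"wy":0,"wz":0,"fingers":-1},{"tx":0,"ty":0,"tz":8,"wx":0,"wy":0,"wz":0,"fingers":-1},{"tx":0,"ty":0,"tz":5,"wx":0,"wy":0,"wz":0,"fingers":-1},{"tx":0,"ty":0,"tz":0,"wx":0,"wy":0,"wz":0,"fingers":-1}]'
$p '[{"tx":0,"ty":0,"tz":0,"wx":0,"wy":0,"wz":0,"fingers":1},{"tx":0,"ty":0,"tz":0,"wx":0,"wy":0,"wz":0,"fingers":1},{"tx":0,"ty":0,"tz":0,"wx":0,"wy":0,"wz":0,"fingers":1},{"tx":0,"ty":0,"tz":0,"wx":0,"wy":0,"wz":0,"fingers":1},{"tx":0,"ty":0,"tz":0,"wx":0,"wy":0,"wz":0,"fingers":1}]' 25
$p '[{"tx":0,"ty":0,"tz":0,"wx":0,"wy":0,"wz":0,"fingers":1},{"tx":0,"ty":0,"tz":0,"wx":0,"wy":0,"wz":0,"fingers":1},{"tx":0,"ty":0,"tz":0,"wx":0,"wy":0,"wz":0,"fingers":1}]'
```

```text
time: 10.43
tool_pos: [0.4401, 0.2655, -0.0078]
eef_rot: [3.141, -0.002, -0.086]
force: [-0.6, 0.2, 0.1]
gripper_width: 0.998
gripper_force: 0.0
time: 10.85
tool_pos: [0.4402, 0.2659, -0.0074]
eef_rot: [3.141, -0.002, -0.086]
force: [-0.3, -0.0, -0.1]
gripper_width: 0.685
gripper_force: 0.0
time: 11.1
tool_pos: [0.4401, 0.2657, -0.0077]
eef_rot: [3.141, -0.002, -0.086]
force: [0.4, -0.6, -0.5]
gripper_width: 0.458
gripper_force: 0.0
```

```bash
p='python3 -m pendant'
$p '[{"tx":0,"ty":0,"tz":0,"wx":0,"wy":0,"wz":0,"fingers":1},{"tx":0,"ty":0,"tz":0,"wx":0,"wy":0,"wz":0,"fingers":1},{"tx":0,"ty":0,"tz":0,"wx":0,"wy":0,"wz":0,"fingers":1},{"tx":0,"ty":0,"tz":0,"wx":0,"wy":0,"wz":0,"fingers":1},{"tx":0,"ty":0,"tz":0,"wx":0,"wy":0,"wz":0,"fingers":1}]'
$p '[{"tx":0,"ty":0,"tz":-10,"wx":0,"wy":0,"wz":0,"fingers":1},{"tx":0,"ty":0,"tz":-25,"wx":0,"wy":0,"wz":0,"fingers":1},{"tx":0,"ty":0,"tz":-30,"wx":0,"wy":0,"wz":7,"fingers":1},{"tx":0,"ty":0,"tz":-30,"wx":0,"wy":0,"wz":7,"fingers":1},{"tx":0,"ty":0,"tz":-30,"wx":0,"wy":0,"wz":7,"fingers":1}]'
$p '[{"tx":0,"ty":0,"tz":-12,"wx":0,"wy":0,"wz":7,"fingers":1},{"tx":0,"ty":0,"tz":0,"wx":0,"wy":0,"wz":7,"fingers":1},{"tx":0,"ty":0,"tz":0,"wx":0,"wy":0,"wz":7,"fingers":1},{"tx":0,"ty":0,"tz":0,"wx":0,"wy":0,"wz":7,"fingers":1},{"tx":0,"ty":0,"tz":0,"wx":0,"wy":0,"wz":7,"fingers":1}]' >/dev/null
$p '[{"tx":0,"ty":0,"tz":0,"wx":0,"wy":0,"wz":7,"fingers":1},{"tx":0,"ty":0,"tz":0,"wx":0,"wy":0,"wz":7,"fingers":1},{"tx":0,"ty":0,"tz":0,"wx":0,"wy":0,"wz":7,"fingers":1},{"tx":0,"ty":0,"tz":0,"wx":0,"wy":0,"wz":7,"fingers":1},{"tx":0,"ty":0,"tz":0,"wx":0,"wy":0,"wz":6.8,"fingers":1}]'
python3 -c "
from h import *
to(.4391,-.0833,.08,-98.6)"; python3 w.py level
```

```text
time: 11.52
tool_pos: [0.44, 0.2655, -0.0078]
eef_rot: [3.141, -0.002, -0.086]
force: [-0.1, -0.5, 0.4]
gripper_width: 0.268
gripper_force: 25.0
time: 11.93
tool_pos: [0.4394, 0.2654, 0.119]
eef_rot: [3.141, -0.002, -0.459]
force: [1.4, 0.6, -3.2]
gripper_width: 0.271
gripper_force: 25.0
time: 12.77
tool_pos: [0.4395, 0.2656, 0.1296]
eef_rot: [-3.14, -0.001, -1.677]
force: [0.4, 0.4, -2.7]
gripper_width: 0.274
gripper_force: 25.0
t 12.77 at [0.4395 0.2656 0.1296] rpy [-179.9   -0.   -96.1] F [ 0.4  0.4 -2.7] w 0.274 
 need [345.  -51.8  49.6] wz 2.5
level 0.88 top z 0.1773 [436.5 234.5] [136.8  24.2] 83.9 med [0.4348 0.2068 0.1763]
  lm 0.9 [296. 317.] [[0.4392 0.2483 0.1751]]
```

```bash
p='python3 -m pendant'
$p '[{"tx":20,"ty":0,"tz":0,"wx":0,"wy":0,"wz":2.5,"fingers":1},{"tx":35,"ty":0,"tz":0,"wx":0,"wy":0,"wz":0,"fingers":1},{"tx":40,"ty":-10,"tz":0,"wx":0,"wy":0,"wz":0,"fingers":1},{"tx":40,"ty":-10,"tz":0,"wx":0,"wy":0,"wz":0,"fingers":1},{"tx":40,"ty":-10,"tz":0,"wx":0,"wy":0,"wz":0,"fingers":1}]' >/dev/null
$p '[{"tx":40,"ty":-10,"tz":0,"wx":0,"wy":0,"wz":0,"fingers":1},{"tx":40,"ty":-10,"tz":0,"wx":0,"wy":0,"wz":0,"fingers":1},{"tx":35,"ty":-2,"tz":0,"wx":0,"wy":0,"wz":0,"fingers":1},{"tx":30,"ty":0,"tz":0,"wx":0,"wy":0,"wz":0,"fingers":1},{"tx":20,"ty":0,"tz":0,"wx":0,"wy":0,"wz":0,"fingers":1}]' >/dev/null
$p '[{"tx":5,"ty":0,"tz":0,"wx":0,"wy":0,"wz":0,"fingers":1},{"tx":0,"ty":0,"tz":0,"wx":0,"wy":0,"wz":0,"fingers":1},{"tx":0,"ty":0,"tz":0,"wx":0,"wy":0,"wz":0,"fingers":1}]'
python3 - <<'E'
from h import *
to(.4391,-.0833,.0687,-98.6)
P=cam('wrist');im,d=imaging.snapshot('wrist');cv2.imwrite('pics/v8.png',im)
rc=np.argwhere(d>0);p=pts('wrist',d,rc,P)
q=p[abs(p[:,2]-.0767)<.006];b=cv2.minAreaRect((q[:,:2]*1000).astype(np.float32));print('lid pts',b)
print(cv2.boxPoints(b).round(1).tolist())
E
python3 w.py knob_grip level
```

```text
time: 14.0
tool_pos: [0.4428, -0.0833, 0.1297]
eef_rot: [-3.139, -0.0, -1.714]
force: [-0.2, 1.5, -2.7]
gripper_width: 0.274
gripper_force: 25.0
t 14.0 at [ 0.4428 -0.0833  0.1297] rpy [-179.9   -0.   -98.2] F [-0.2  1.5 -2.7] w 0.274 
 need [ 0.6  3.7 61. ] wz 0.4
lid pts ((534.2216186523438, -101.49368286132812), (295.4263916015625, 235.87501525878906), 81.75322723388672)
[[396.29998779296875, -230.8000030517578], [629.7999877929688, -264.6000061035156], [672.0999755859375, 27.799999237060547], [438.70001220703125, 61.599998474121094]]
knob_grip 0.65 top z 0.0777 [ 512.8 -110.7] [270.3 196. ] 81.8 med [ 0.5202 -0.1755  0.0768]
level 0.89 top z 0.1773 [ 438.8 -114. ] [136.5  24.1] 81.9 med [ 0.4365 -0.1414  0.1764]
  lm 0.76 [298. 318.] [[ 0.4415 -0.0994  0.1762]]
```

View pics/v8.png

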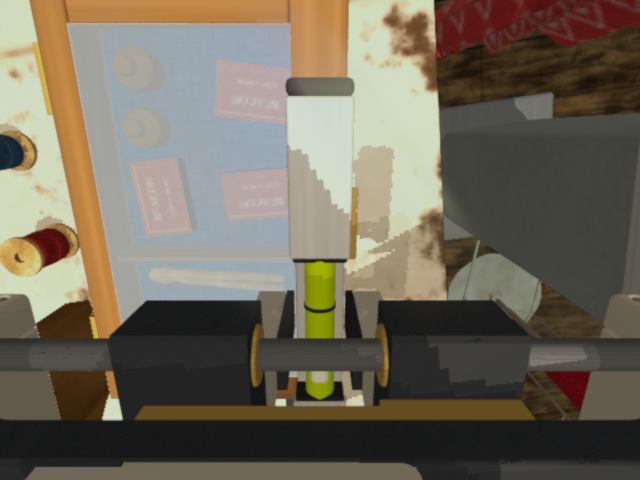

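```bash
python3 - <<'E'
from h import *
K,T,_=P=cam('wrist')
print(atz(K,T,[[40,348],[70,348],[40,292],[70,293]],.0767).round(4))
E
```

```text
[[ 0.4086 -0.211   0.0767]
 [ 0.4105 -0.1954  0.0767]
 [ 0.4406 -0.2156  0.0767]
 [ 0.4426 -0.2     0.0767]]
```

Level is centred on the front rail (rail mid x ≈ 0.4435 here, level 0.4428). Lowering.

```bash
p='python3 -m pendant'
$p '[{"tx":0,"ty":0,"tz":20,"wx":0,"wy":0,"wz":0.4,"fingers":1},{"tx":0,"ty":0,"tz":20,"wx":0,"wy":0,"wz":0,"fingers":1},{"tx":0,"ty":0,"tz":12,"wx":0,"wy":0,"wz":0,"fingers":1},{"tx":0,"ty":0,"tz":5,"wx":0,"wy":0,"wz":0,"fingers":1},{"tx":0,"ty":0,"tz":2,"wx":0,"wy":0,"wz":0,"fingers":1}]'
$p '[{"tx":0,"ty":0,"tz":1,"wx":0,"wy":0,"wz":0,"fingers":1},{"tx":0,"ty":0,"tz":0,"wx":0,"wy":0,"wz":0,"fingers":1}]'
```

```text
time: 14.72
tool_pos: [0.4426, -0.083, 0.0698]
eef_rot: [-3.141, -0.001, -1.72]
force: [0.5, -0.6, -2.8]
gripper_width: 0.267
gripper_force: 25.0
time: 14.88
tool_pos: [0.4436, -0.0831, 0.07]
eef_rot: [-3.139, -0.0, -1.721]
force: [0.6, -0.8, -1.9]
gripper_width: 0.271
gripper_force: 25.0
```

```bash
p='python3 -m pendant'
$p '[{"tx":0,"ty":0,"tz":0.8,"wx":0,"wy":0,"wz":0,"fingers":1},{"tx":0,"ty":0,"tz":0,"wx":0,"wy":0,"wz":0,"fingers":1}]'
$p '[{"tx":0,"ty":0,"tz":0.5,"wx":0,"wy":0,"wz":0,"fingers":1},{"tx":0,"ty":0,"tz":0,"wx":0,"wy":0,"wz":0,"fingers":1}]'
```

```text
time: 15.05
tool_pos: [0.4434, -0.0831, 0.0693]
eef_rot: [-3.139, -0.0, -1.721]
force: [-0.1, 0.7, -2.1]
gripper_width: 0.269
gripper_force: 25.0
time: 15.22
tool_pos: [0.4431, -0.0833, 0.0685]
eef_rot: [-3.139, -0.0, -1.721]
force: [0.2, -0.2, -3.4]
gripper_width: 0.27
gripper_force: 25.0
```

```bash
p='python3 -m pendant'
$p '[{"tx":0,"ty":0,"tz":0.7,"wx":0,"wy":0,"wz":0,"fingers":1},{"tx":0,"ty":0,"tz":0,"wx":0,"wy":0,"wz":0,"fingers":1}]'
$p '[{"tx":0,"ty":0,"tz":0.6,"wx":0,"wy":0,"wz":0,"fingers":1},{"tx":0,"ty":0,"tz":0,"wx":0,"wy":0,"wz":0,"fingers":1}]'
```

```text
time: 15.38
tool_pos: [0.4432, -0.0832, 0.0679]
eef_rot: [-3.139, -0.001, -1.721]
force: [-1.3, 1.9, 2.2]
gripper_width: 0.274
gripper_force: 25.0
time: 15.55
tool_pos: [0.443, -0.0831, 0.0676]
eef_rot: [-3.14, -0.0, -1.721]
force: [-4.3, 3.8, 10.7]
gripper_width: 0.273
gripper_force: 25.0
```

Contact. I'll ease off, release, rise and back off toward the knob side.

```bash
p='python3 -m pendant'
$p '[{"tx":0,"ty":0,"tz":-0.8,"wx":0,"wy":0,"wz":0,"fingers":1},{"tx":0,"ty":0,"tz":0,"wx":0,"wy":0,"wz":0,"fingers":0},{"tx":0,"ty":0,"tz":0,"wx":0,"wy":0,"wz":0,"fingers":0},{"tx":0,"ty":0,"tz":0,"wx":0,"wy":0,"wz":0,"fingers":0},{"tx":0,"ty":0,"tz":0,"wx":0,"wy":0,"wz":0,"fingers":-0.5}]'
$p '[{"tx":0,"ty":0,"tz":-15,"wx":0,"wy":0,"wz":0,"fingers":-1},{"tx":0,"ty":0,"tz":-30,"wx":0,"wy":0,"wz":0,"fingers":-1},{"tx":0,"ty":0,"tz":-30,"wx":0,"wy":0,"wz":0,"fingers":-1},{"tx":-25,"ty":0,"tz":0,"wx":0,"wy":0,"wz":0,"fingers":-1},{"tx":-40,"ty":0,"tz":0,"wx":0,"wy":0,"wz":0,"fingers":-1}]'
$p '[{"tx":-40,"ty":0,"tz":0,"wx":0,"wy":0,"wz":0,"fingers":-1},{"tx":-40,"ty":0,"tz":0,"wx":0,"wy":0,"wz":0,"fingers":-1},{"tx":-40,"ty":0,"tz":0,"wx":0,"wy":0,"wz":0,"fingers":-1},{"tx":-40,"ty":0,"tz":0,"wx":0,"wy":0,"wz":0,"fingers":-1},{"tx":-20,"ty":0,"tz":0,"wx":0,"wy":0,"wz":0,"fingers":-1}]' >/dev/null
$p '[{"tx":0,"ty":0,"tz":0,"wx":0,"wy":0,"wz":0,"fingers":-1},{"tx":0,"ty":0,"tz":0,"wx":0,"wy":0,"wz":0,"fingers":-1}]'
python3 - <<'E'
from h import *
K,T,_=P=cam('wrist');im,d=imaging.snapshot('wrist');cv2.imwrite('pics/v9.png',im)
r=models.landmark_of('wrist','knob_grip')
if r:
    px=r[0]['pixel'];print('knob',r[0]['conf'],np.round(px),atz(K,T,[px],.1).round(4))
p=pts('wrist',d,np.argwhere(d>0),P)
q=p[abs(p[:,2]-.109)<.006];m=q[abs(q[:,0]-.473)<.05];m=m[abs(m[:,1]-.072)<.03]
print(len(m),cv2.minEnclosingCircle((m[:,:2]*1000).astype(np.float32)),np.median(m,0))
for q in ['level','bubble']:
  try:
    for x in models.masks_of('wrist',q)[:1]:
      mm=x['region']&(d>0);t=pts('wrist',d,np.argwhere(mm),P);t=t[abs(t[:,2]-.114)<.006];print(q,x['conf'],np.round(x['pixel']),cv2.minAreaRect((t[:,:2]*1000).astype(np.float32)))
  except Exception as e: print(q,e)
to(.473,.072,.057,-98.6)
E
```

```text
time: 15.97
tool_pos: [0.443, -0.0833, 0.0677]
eef_rot: [-3.14, -0.001, -1.721]
force: [0.5, 0.1, -0.1]
gripper_width: 0.512
gripper_force: 0.0
time: 16.38
tool_pos: [0.4534, -0.0196, 0.1446]
eef_rot: [-3.136, 0.001, -1.725]
force: [0.3, -0.5, -0.1]
gripper_width: 0.891
gripper_force: 0.0
time: 16.97
tool_pos: [0.4794, 0.1601, 0.1421]
eef_rot: [-3.141, -0.001, -1.719]
force: [-0.4, -0.1, -0.6]
gripper_width: 0.997
gripper_force: 0.0
knob 0.57 [119. 310.] [[0.4722 0.0713 0.1   ]]
3490 ((474.4944152832031, 71.62127685546875), 19.156444549560547) [0.47427157 0.07127185 0.10994561]
level 0.74 [ 12. 318.] ((458.57330322265625, 16.045658111572266), (1.2811369895935059, 22.552780151367188), 82.31132507324219)
t 17.17 at [0.4794 0.1581 0.1426] rpy [-179.9   -0.   -98.7] F [-0.2  0.1 -0.7] w 0.999 
 need [86.1 -6.6 85.6] wz -0.1
```

View pics/v9.png

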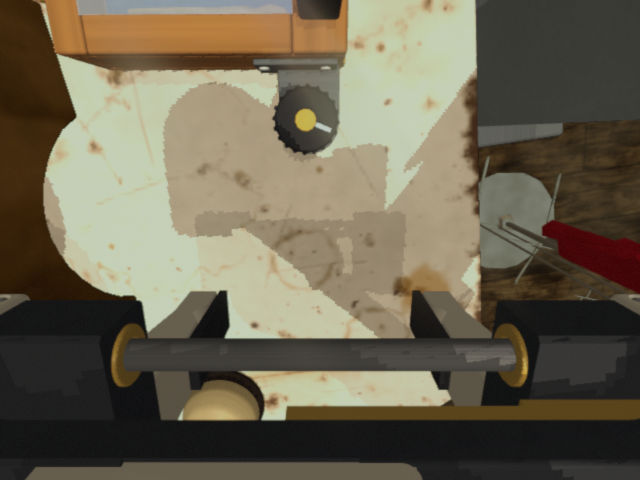

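The knob is at pixel (119,306), i.e. (0.4742, 0.0714), with fingers open to either side of it. I'll move over, descend, grip and turn about 2 rad clockwise.

```bash
p='python3 -m pendant'
$p '[{"tx":25,"ty":-4,"tz":0,"wx":0,"wy":0,"wz":0,"fingers":-1},{"tx":35,"ty":-4,"tz":0,"wx":0,"wy":0,"wz":0,"fingers":-1},{"tx":26,"ty":0,"tz":20,"wx":0,"wy":0,"wz":0,"fingers":-1},{"tx":0,"ty":0,"tz":25,"wx":0,"wy":0,"wz":0,"fingers":-1},{"tx":0,"ty":0,"tz":0,"wx":0,"wy":0,"wz":0,"fingers":-1}]'
python3 -c "
from h import *
to(.4742,.0714,.057,-98.6)"
```

```text
time: 17.58
tool_pos: [0.4717, 0.0696, 0.0945]
eef_rot: [3.139, -0.003, -1.726]
force: [-1.3, -0.1, 0.3]
gripper_width: 1.003
gripper_force: 0.0
t 17.58 at [0.4717 0.0696 0.0945] rpy [179.8  -0.2 -98.9] F [-1.3 -0.1  0.3] w 1.003 
 need [-2.2 -2.2 37.5] wz -0.3
```

```bash
p='python3 -m pendant'
$p '[{"tx":-2,"ty":-2,"tz":15,"wx":0,"wy":0,"wz":0,"fingers":-1},{"tx":0,"ty":0,"tz":15,"wx":0,"wy":0,"wz":0,"fingers":-0.3},{"tx":0,"ty":0,"tz":7,"wx":0,"wy":0,"wz":0,"fingers":0},{"tx":0,"ty":0,"tz":0,"wx":0,"wy":0,"wz":0,"fingers":0},{"tx":0,"ty":0,"tz":0,"wx":0,"wy":0,"wz":0,"fingers":0}]' 12
python3 -c "
from h import *
to(.4742,.0714,.057,-98.6)"
$p '[{"tx":0,"ty":0,"tz":0,"wx":0,"wy":0,"wz":0,"fingers":0.5},{"tx":0,"ty":0,"tz":0,"wx":0,"wy":0,"wz":0,"fingers":1},{"tx":0,"ty":0,"tz":0,"wx":0,"wy":0,"wz":0,"fingers":1},{"tx":0,"ty":0,"tz":0,"wx":0,"wy":0,"wz":0,"fingers":1},{"tx":0,"ty":0,"tz":0,"wx":0,"wy":0,"wz":0,"fingers":1}]'
```

```text
time: 18.0
tool_pos: [0.4773, 0.0745, 0.0613]
eef_rot: [-3.14, -0.001, -1.721]
force: [0.3, 1.1, 1.0]
gripper_width: 0.76
gripper_force: 0.0
t 18.0 at [0.4773 0.0745 0.0613] rpy [-1.799e+02 -1.000e-01 -9.860e+01] F [0.3 1.1 1. ] w 0.76 
 need [3.5 2.6 4.3] wz -0.0
time: 18.42
tool_pos: [0.4745, 0.0741, 0.0604]
eef_rot: [3.139, -0.001, -1.723]
force: [-10.4, 6.8, 7.0]
gripper_width: 0.407
gripper_force: 12.0
```

```bash
p='python3 -m pendant'
$p '[{"tx":0,"ty":2,"tz":-1,"wx":0,"wy":0,"wz":0,"fingers":1},{"tx":0,"ty":0,"tz":0,"wx":0,"wy":0,"wz":0,"fingers":1}]'
```

```text
time: 18.58
tool_pos: [0.474, 0.0742, 0.0613]
eef_rot: [-3.141, -0.001, -1.722]
force: [-0.8, -0.3, -4.1]
gripper_width: 0.402
gripper_force: 12.0
```

Force is relieved. Now turning clockwise by about 115°.

```bash
p='python3 -m pendant'
$p '[{"tx":0,"ty":0,"tz":0.4,"wx":0,"wy":0,"wz":5,"fingers":1},{"tx":0,"ty":0,"tz":0,"wx":0,"wy":0,"wz":7,"fingers":1},{"tx":0,"ty":0,"tz":0,"wx":0,"wy":0,"wz":7,"fingers":1},{"tx":0,"ty":0,"tz":0,"wx":0,"wy":0,"wz":7,"fingers":1},{"tx":0,"ty":0,"tz":0,"wx":0,"wy":0,"wz":7,"fingers":1}]'
$p '[{"tx":0,"ty":0,"tz":0,"wx":0,"wy":0,"wz":7,"fingers":1},{"tx":0,"ty":0,"tz":0,"wx":0,"wy":0,"wz":7,"fingers":1},{"tx":0,"ty":0,"tz":0,"wx":0,"wy":0,"wz":7,"fingers":1},{"tx":0,"ty":0,"tz":0,"wx":0,"wy":0,"wz":7,"fingers":1},{"tx":0,"ty":0,"tz":0,"wx":0,"wy":0,"wz":7,"fingers":1}]'
$p '[{"tx":0,"ty":0,"tz":0,"wx":0,"wy":0,"wz":7,"fingers":1},{"tx":0,"ty":0,"tz":0,"wx":0,"wy":0,"wz":7,"fingers":1},{"tx":0,"ty":0,"tz":0,"wx":0,"wy":0,"wz":7,"fingers":1},{"tx":0,"ty":0,"tz":0,"wx":0,"wy":0,"wz":7,"fingers":1},{"tx":0,"ty":0,"tz":0,"wx":0,"wy":0,"wz":7,"fingers":1}]'
$p '[{"tx":0,"ty":0,"tz":0,"wx":0,"wy":0,"wz":7,"fingers":1},{"tx":0,"ty":0,"tz":0,"wx":0,"wy":0,"wz":4,"fingers":1},{"tx":0,"ty":0,"tz":0,"wx":0,"wy":0,"wz":0,"fingers":1}]'
```

```text
time: 19.0
tool_pos: [0.4749, 0.0739, 0.0612]
eef_rot: [-3.139, -0.001, -2.303]
force: [3.8, -6.1, -3.8]
gripper_width: 0.41
gripper_force: 12.0
time: 19.42
tool_pos: [0.4752, 0.0732, 0.061]
eef_rot: [-3.138, 0.001, -2.914]
force: [6.3, -10.6, -7.2]
gripper_width: 0.408
gripper_force: 12.0
time: 19.83
tool_pos: [0.4746, 0.0725, 0.0607]
eef_rot: [-3.138, 0.002, 2.758]
force: [5.9, -13.0, -7.7]
gripper_width: 0.404
gripper_force: 12.0
time: 20.08
tool_pos: [0.4743, 0.0723, 0.0606]
eef_rot: [-3.138, 0.002, 2.567]
force: [5.5, -13.1, -8.2]
gripper_width: 0.407
gripper_force: 12.0
```

Turned 1.99 rad. I'll release, rise, turn back with fingers closed and move over the level's knob end.

```bash
p='python3 -m pendant'
$p '[{"tx":0,"ty":0,"tz":0,"wx":0,"wy":0,"wz":0,"fingers":0},{"tx":0,"ty":0,"tz":0,"wx":0,"wy":0,"wz":0,"fingers":-0.15},{"tx":0,"ty":0,"tz":0,"wx":0,"wy":0,"wz":0,"fingers":-0.15},{"tx":0,"ty":0,"tz":-20,"wx":0,"wy":0,"wz":0,"fingers":-0.15},{"tx":0,"ty":0,"tz":-35,"wx":0,"wy":0,"wz":0,"fingers":-0.15}]'
$p '[{"tx":0,"ty":0,"tz":-10,"wx":0,"wy":0,"wz":-7,"fingers":1},{"tx":0,"ty":0,"tz":0,"wx":0,"wy":0,"wz":-7.1,"fingers":1},{"tx":0,"ty":0,"tz":0,"wx":0,"wy":0,"wz":-7.1,"fingers":1},{"tx":0,"ty":0,"tz":0,"wx":0,"wy":0,"wz":-7.1,"fingers":1},{"tx":0,"ty":0,"tz":0,"wx":0,"wy":0,"wz":-7.1,"fingers":1}]'
$p '[{"tx":0,"ty":0,"tz":0,"wx":0,"wy":0,"wz":-7.1,"fingers":1},{"tx":0,"ty":0,"tz":0,"wx":0,"wy":0,"wz":-7.1,"fingers":1},{"tx":0,"ty":0,"tz":0,"wx":0,"wy":0,"wz":-7.1,"fingers":1},{"tx":0,"ty":0,"tz":0,"wx":0,"wy":0,"wz":-7.1,"fingers":1},{"tx":0,"ty":0,"tz":0,"wx":0,"wy":0,"wz":-7.1,"fingers":1}]' >/dev/null
$p '[{"tx":0,"ty":0,"tz":0,"wx":0,"wy":0,"wz":-7.1,"fingers":1},{"tx":0,"ty":0,"tz":0,"wx":0,"wy":0,"wz":-7.1,"fingers":1},{"tx":0,"ty":0,"tz":0,"wx":0,"wy":0,"wz":-7.1,"fingers":1},{"tx":0,"ty":0,"tz":0,"wx":0,"wy":0,"wz":-7.1,"fingers":1},{"tx":0,"ty":0,"tz":0,"wx":0,"wy":0,"wz":-7.1,"fingers":1}]' >/dev/null
$p '[{"tx":25,"ty":4,"tz":0,"wx":0,"wy":0,"wz":0,"fingers":1},{"tx":30,"ty":4,"tz":0,"wx":0,"wy":0,"wz":0,"fingers":1},{"tx":20,"ty":0,"tz":0,"wx":0,"wy":0,"wz":0,"fingers":1},{"tx":0,"ty":0,"tz":0,"wx":0,"wy":0,"wz":0,"fingers":1},{"tx":0,"ty":0,"tz":0,"wx":0,"wy":0,"wz":0,"fingers":1}]'
python3 w.py level
python3 -c "
from h import *
to(.4555,-.0012,.0907,-98.6)"
```

```text
time: 20.5
tool_pos: [0.4728, 0.074, 0.1141]
eef_rot: [-3.137, -0.002, 2.572]
force: [0.8, 0.3, 0.5]
gripper_width: 0.568
gripper_force: 0.0
time: 20.92
tool_pos: [0.4753, 0.0753, 0.1268]
eef_rot: [-3.142, 0.003, -3.087]
force: [-0.1, 0.1, -0.8]
gripper_width: 0.257
gripper_force: 0.0
time: 22.17
tool_pos: [0.4465, 0.0047, 0.1268]
eef_rot: [-3.139, 0.001, -1.855]
force: [-0.4, -0.3, 0.6]
gripper_width: 0.004
gripper_force: 0.0
level 0.66 top z 0.1156 [445.9 -62. ] [156.3  24.1] 81.6 med [ 0.444  -0.0696  0.1146]
  lm 0.85 [130. 285.] [[ 0.4409 -0.0794  0.1144]]
t 22.32 at [0.4469 0.0056 0.1266] rpy [-179.9    0.  -106.2] F [ 0.5  0.8 -0.1] w 0.007 
 need [ 5.5 -9.5 35.9] wz -7.6
```

```bash
p='python3 -m pendant'
$p '[{"tx":3,"ty":-5,"tz":0,"wx":0,"wy":0,"wz":-7.1,"fingers":1},{"tx":3,"ty":-5,"tz":10,"wx":0,"wy":0,"wz":-0.5,"fingers":1},{"tx":0,"ty":0,"tz":12,"wx":0,"wy":0,"wz":0,"fingers":1},{"tx":0,"ty":0,"tz":8,"wx":0,"wy":0,"wz":0,"fingers":1},{"tx":0,"ty":0,"tz":0,"wx":0,"wy":0,"wz":0,"fingers":1}]'
cat > bubble.py <<'E'
from h import *
import sys
K,T,_=P=cam('wrist');im,d=imaging.snapshot('wrist')
m=models.masks_of('wrist','level')[0]['region']&(d>0);p=pts('wrist',d,np.argwhere(m),P);t=p[abs(p[:,2]-.1147)<.008]
b=cv2.minAreaRect((t[:,:2]*1000).astype(np.float32));bb=cv2.boxPoints(b)
v=np.array([np.sin(np.radians(8.4)),np.cos(np.radians(8.4))]); n=np.array([v[1],-v[0]])
c0=np.array([.443,-.0833])
x0=np.median((t[:,:2]-c0)@n); z=np.median(t[:,2])
s=np.arange(-.05,.05,.00025); w=np.arange(-.013,.013,.00025)
S,W=np.meshgrid(s,w+x0); xy=c0+S[...,None]*v+W[...,None]*n
X=np.c_[xy.reshape(-1,2),np.full(S.size,z),np.ones(S.size)]
c=(np.linalg.inv(T)@X.T)
u=(K[0,0]*c[0]/-c[2]+K[0,2]).reshape(S.shape).astype(np.float32);r=(K[1,1]*-c[1]/-c[2]+K[1,2]).reshape(S.shape).astype(np.float32)
rec=cv2.remap(im,u,r,cv2.INTER_LINEAR)
cv2.imwrite('pics/rec_%s.png'%sys.argv[1],rec)
a=cv2.cvtColor(rec,cv2.COLOR_BGR2HSV).astype(float)
vial=(a[...,0]>20)&(a[...,0]<45)&(a[...,1]>90)
rows=np.argwhere(vial.sum(1)>60)[:,0];
mid=slice(int(rows.mean())-6,int(rows.mean())+7)
print('vial rows',rows.min(),rows.max(),'x0',x0.round(4),'z',z.round(4))
prof=rec[mid].astype(float).mean(0); sat=a[mid,:,1].mean(0);val=a[mid,:,2].mean(0)
for i in range(0,len(s),6): print(round(s[i]*1000,1),prof[i].round().astype(int).tolist(),int(sat[i]),end=' | ')
print(); sn=readout.sense();print(sn['tool_pos'].round(4),sn['force'].round(1),sn['time'])
E
python3 bubble.py a
```

```text
time: 22.73
tool_pos: [0.4536, -0.0033, 0.094]
eef_rot: [3.14, -0.002, -1.723]
force: [-0.2, -0.2, -0.5]
gripper_width: 0.002
gripper_force: 0.0
vial rows 0 77 x0 -0.0003 z 0.1145
-50.0 [0, 0, 0] 0 | -48.5 [198, 217, 209] 22 | -47.0 [198, 217, 208] 21 | -45.5 [198, 217, 208] 21 | -44.0 [197, 216, 208] 22 | -42.5 [197, 216, 207] 22 | -41.0 [196, 216, 208] 23 | -39.5 [196, 216, 207] 23 | -38.0 [196, 216, 207] 23 | -36.5 [196, 215, 207] 23 | -35.0 [196, 215, 207] 23 | -33.5 [171, 192, 196] 31 | -32.0 [99, 131, 127] 61 | -30.5 [85, 217, 207] 155 | -29.0 [84, 217, 207] 156 | -27.5 [82, 217, 207] 158 | -26.0 [81, 217, 207] 160 | -24.5 [80, 217, 207] 161 | -23.0 [79, 217, 207] 162 | -21.5 [78, 217, 207] 163 | -20.0 [78, 217, 207] 163 | -18.5 [77, 217, 207] 164 | -17.0 [77, 217, 207] 164 | -15.5 [77, 216, 207] 164 | -14.0 [77, 216, 207] 164 | -12.5 [77, 217, 207] 164 | -11.0 [79, 211, 201] 159 | -9.5 [88, 122, 120] 71 | -8.0 [73, 217, 207] 169 | -6.5 [185, 217, 207] 36 | -5.0 [218, 218, 208] 12 | -3.5 [219, 218, 208] 13 | -2.0 [220, 219, 209] 13 | -0.5 [221, 219, 209] 14 | 1.0 [221, 219, 209
[... 171 characters left out ...]
6, 121] 154 | 13.0 [26, 183, 173] 218 | 14.5 [7, 220, 210] 246 | 16.0 [6, 221, 210] 248 | 17.5 [4, 221, 210] 249 | 19.0 [3, 220, 209] 251 | 20.5 [0, 196, 185] 255 | 22.0 [0, 181, 168] 255 | 23.5 [0, 179, 166] 255 | 25.0 [0, 178, 166] 255 | 26.5 [0, 178, 165] 255 | 28.0 [0, 178, 166] 255 | 29.5 [0, 178, 165] 255 | 31.0 [0, 178, 165] 255 | 32.5 [0, 178, 165] 255 | 34.0 [28, 93, 87] 168 | 35.5 [128, 144, 152] 40 | 37.0 [149, 166, 174] 37 | 38.5 [149, 166, 174] 37 | 40.0 [148, 165, 174] 38 | 41.5 [148, 165, 174] 38 | 43.0 [148, 165, 173] 37 | 44.5 [147, 165, 173] 37 | 46.0 [147, 164, 173] 37 | 47.5 [147, 164, 173] 37 | 49.0 [147, 164, 172] 37 | 
[ 0.4546 -0.0031  0.0958] [-0.1  0.6  0.4] 22.8333
```

The bubble reads cleanly: lines at -9.7 and +12 mm, bubble centred (unpressed), so the foot isn't too long. Now pressing.

```bash
p='python3 -m pendant'
sed -i '/^for i in range/d;/^print(); sn/d' bubble.py; cat >> bubble.py <<'E'
g=prof[:,1];bl=prof[:,0]; k=(s>-.026)&(s<.029)
def cen(a,b): 
    q=(s>a)&(s<b); w=np.clip(200-g[q],0,None)*(1); return (s[q]*w).sum()/w.sum()
sm=s*1000
L1=sm[(s>-.016)&(s<-.004)][np.argmin(g[(s>-.016)&(s<-.004)])]; L2=sm[(s>.006)&(s<.017)][np.argmin(g[(s>.006)&(s<.017)])]
B=sm[k&(bl>150)&(sat<80)]
print('lines',L1,L2,'bubble',(B.min(),B.max()) if len(B) else None,'offset(+ to knob)',(B.min()+B.max())/2-(L1+L2)/2 if len(B) else None)
sn=readout.sense();print(sn['tool_pos'].round(4),sn['force'].round(1),sn['time'])
E
$p '[{"tx":0,"ty":0,"tz":2.5,"wx":0,"wy":0,"wz":0,"fingers":1},{"tx":0,"ty":0,"tz":1.5,"wx":0,"wy":0,"wz":0,"fingers":1},{"tx":0,"ty":0,"tz":0,"wx":0,"wy":0,"wz":0,"fingers":1}]'
$p '[{"tx":0,"ty":0,"tz":0.8,"wx":0,"wy":0,"wz":0,"fingers":1},{"tx":0,"ty":0,"tz":0,"wx":0,"wy":0,"wz":0,"fingers":1}]'
```

```text
time: 23.08
tool_pos: [0.4548, -0.003, 0.0923]
eef_rot: [-3.14, -0.0, -1.722]
force: [0.1, 0.8, -0.2]
gripper_width: 0.003
gripper_force: 0.0
time: 23.25
tool_pos: [0.4549, -0.003, 0.0916]
eef_rot: [-3.139, -0.0, -1.721]
force: [-0.5, -0.6, 0.2]
gripper_width: 0.002
gripper_force: 0.0
```

```bash
p='python3 -m pendant'
$p '[{"tx":0,"ty":0,"tz":0.8,"wx":0,"wy":0,"wz":0,"fingers":1},{"tx":0,"ty":0,"tz":0,"wx":0,"wy":0,"wz":0,"fingers":1}]'
$p '[{"tx":0,"ty":0,"tz":0.5,"wx":0,"wy":0,"wz":0,"fingers":1},{"tx":0,"ty":0,"tz":0,"wx":0,"wy":0,"wz":0,"fingers":1}]'
```

```text
time: 23.42
tool_pos: [0.455, -0.003, 0.0909]
eef_rot: [-3.139, -0.0, -1.721]
force: [-0.4, 1.7, 1.3]
gripper_width: 0.006
gripper_force: 0.8
time: 23.58
tool_pos: [0.4551, -0.0029, 0.0907]
eef_rot: [-3.139, -0.0, -1.721]
force: [-2.4, 2.6, 5.4]
gripper_width: 0.002
gripper_force: 2.6
```

```bash
p='python3 -m pendant'
$p '[{"tx":0,"ty":0,"tz":0.4,"wx":0,"wy":0,"wz":0,"fingers":1},{"tx":0,"ty":0,"tz":0,"wx":0,"wy":0,"wz":0,"fingers":1}]'
$p '[{"tx":0,"ty":0,"tz":0.4,"wx":0,"wy":0,"wz":0,"fingers":1},{"tx":0,"ty":0,"tz":0,"wx":0,"wy":0,"wz":0,"fingers":1}]'
python3 bubble.py b
```

```text
time: 23.75
tool_pos: [0.4553, -0.0029, 0.0906]
eef_rot: [-3.139, -0.0, -1.721]
force: [-3.4, 0.5, 9.3]
gripper_width: 0.002
gripper_force: 4.5
time: 23.92
tool_pos: [0.4554, -0.0029, 0.0906]
eef_rot: [-3.138, -0.0, -1.721]
force: [-4.1, 1.8, 12.4]
gripper_width: 0.006
gripper_force: 6.3
vial rows 0 77 x0 -0.0004 z 0.1138
lines -10.499999999999968 12.500000000000053 bubble (np.float64(-10.249999999999968), np.float64(4.500000000000045)) offset(+ to knob) -3.875000000000004
[ 0.4554 -0.0029  0.0905] [-5.1  2.  13.2] 24.0167
```

```bash
p='python3 -m pendant'
$p '[{"tx":0,"ty":0,"tz":0.3,"wx":0,"wy":0,"wz":0,"fingers":1},{"tx":0,"ty":0,"tz":0.2,"wx":0,"wy":0,"wz":0,"fingers":1},{"tx":0,"ty":0,"tz":0,"wx":0,"wy":0,"wz":0,"fingers":1},{"tx":0,"ty":0,"tz":0,"wx":0,"wy":0,"wz":0,"fingers":1},{"tx":0,"ty":0,"tz":0,"wx":0,"wy":0,"wz":0,"fingers":1}]'
$p '[{"tx":0,"ty":0,"tz":0.2,"wx":0,"wy":0,"wz":0,"fingers":1},{"tx":0,"ty":0,"tz":0,"wx":0,"wy":0,"wz":0,"fingers":1},{"tx":0,"ty":0,"tz":0,"wx":0,"wy":0,"wz":0,"fingers":1},{"tx":0,"ty":0,"tz":0,"wx":0,"wy":0,"wz":0,"fingers":1},{"tx":0,"ty":0,"tz":0,"wx":0,"wy":0,"wz":0,"fingers":1}]'
python3 bubble.py c
python3 -c "
import cv2,numpy as np
a=[cv2.imread(f'pics/rec_{i}.png') for i in 'abc'];cv2.imwrite('pics/v10.png',cv2.resize(np.vstack(a),(800,600)))"
```

```text
time: 24.43
tool_pos: [0.4556, -0.0029, 0.0905]
eef_rot: [-3.138, -0.0, -1.721]
force: [-5.5, 1.3, 17.6]
gripper_width: -0.0
gripper_force: 8.6
time: 24.85
tool_pos: [0.4556, -0.0029, 0.0905]
eef_rot: [-3.138, -0.0, -1.721]
force: [-6.9, 2.5, 19.5]
gripper_width: 0.007
gripper_force: 9.5
vial rows 0 78 x0 -0.0006 z 0.1138
lines -11.249999999999968 12.500000000000053 bubble (np.float64(-11.249999999999968), np.float64(3.750000000000045)) offset(+ to knob) -4.375000000000004
[ 0.4556 -0.0029  0.0904] [-6.   2.4 18.8] 24.95
```

View pics/v10.png

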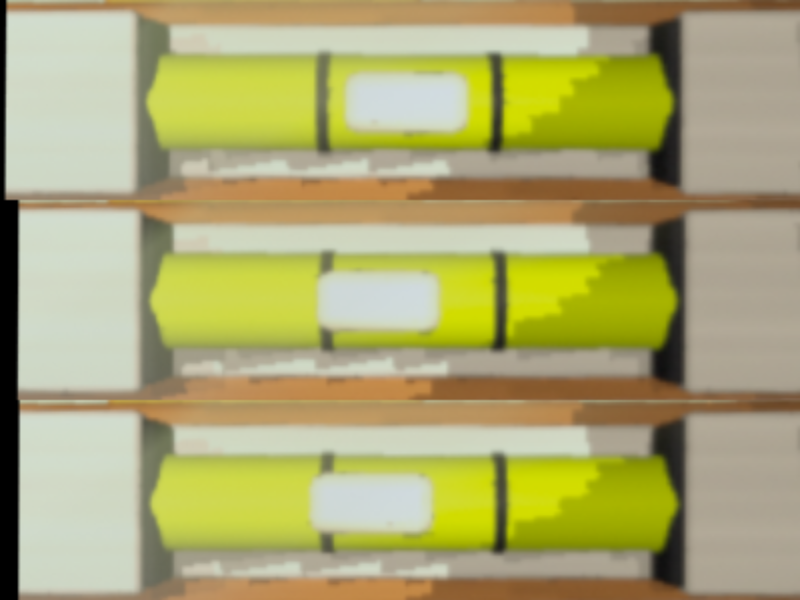

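The picture shows, top to bottom: unpressed, then two pressed readings. In the last, the lines are at columns 328 and 500 and the bubble spans 311–432, i.e. -5.4 mm, away from the knob. The foot is about 1.67 mm short, so 53° more clockwise. Back to the knob.

```bash
p='python3 -m pendant'
$p '[{"tx":0,"ty":0,"tz":-10,"wx":0,"wy":0,"wz":0,"fingers":1},{"tx":0,"ty":0,"tz":-35,"wx":0,"wy":0,"wz":0,"fingers":1},{"tx":-10,"ty":0,"tz":-10,"wx":0,"wy":0,"wz":0,"fingers":-1},{"tx":-30,"ty":-3,"tz":0,"wx":0,"wy":0,"wz":0,"fingers":-1},{"tx":-30,"ty":-4,"tz":0,"wx":0,"wy":0,"wz":0,"fingers":-1}]'
$p '[{"tx":-8,"ty":0,"tz":0,"wx":0,"wy":0,"wz":0,"fingers":-1},{"tx":0,"ty":0,"tz":0,"wx":0,"wy":0,"wz":0,"fingers":-1},{"tx":0,"ty":0,"tz":0,"wx":0,"wy":0,"wz":0,"fingers":-1},{"tx":0,"ty":0,"tz":0,"wx":0,"wy":0,"wz":0,"fingers":-1}]'
python3 - <<'E'
from h import *
P=cam('wrist');im,d=imaging.snapshot('wrist')
to(.474,.0725,.058,-98.6)
E
```

```text
time: 25.37
tool_pos: [0.4725, 0.0656, 0.1449]
eef_rot: [-3.138, 0.001, -1.723]
force: [0.6, -0.1, -0.5]
gripper_width: 0.175
gripper_force: 0.0
time: 25.7
tool_pos: [0.4727, 0.0724, 0.1433]
eef_rot: [-3.141, -0.001, -1.721]
force: [-0.3, 0.6, -0.5]
gripper_width: 0.473
gripper_force: 0.0
t 25.75 at [0.4728 0.0723 0.1434] rpy [-1.799e+02 -1.000e-01 -9.870e+01] F [-0.5  0.3  0.4] w 0.516 
 need [-0.4 -1.1 85.4] wz -0.1
```

```bash
p='python3 -m pendant'
$p '[{"tx":0,"ty":-1,"tz":10,"wx":0,"wy":0,"wz":0,"fingers":-0.6},{"tx":0,"ty":0,"tz":15,"wx":0,"wy":0,"wz":0,"fingers":-0.6},{"tx":0,"ty":0,"tz":20,"wx":0,"wy":0,"wz":0,"fingers":-0.6},{"tx":0,"ty":0,"tz":20,"wx":0,"wy":0,"wz":0,"fingers":-0.6},{"tx":0,"ty":0,"tz":14,"wx":0,"wy":0,"wz":0,"fingers":-0.2}]'
$p '[{"tx":0,"ty":0,"tz":4,"wx":0,"wy":0,"wz":0,"fingers":0},{"tx":0,"ty":0,"tz":0,"wx":0,"wy":0,"wz":0,"fingers":0},{"tx":0,"ty":0,"tz":0,"wx":0,"wy":0,"wz":0,"fingers":0}]'
python3 - <<'E'
from h import *
to(.474,.0725,.058,-98.6)
E
```

```text
time: 26.17
tool_pos: [0.4734, 0.0717, 0.0625]
eef_rot: [-3.141, -0.001, -1.723]
force: [-0.3, 0.2, 0.1]
gripper_width: 0.761
gripper_force: 0.0
time: 26.42
tool_pos: [0.4746, 0.0725, 0.0608]
eef_rot: [-3.14, -0.001, -1.722]
force: [-0.8, 1.1, 0.2]
gripper_width: 0.56
gripper_force: 0.0
t 26.42 at [0.4746 0.0725 0.0608] rpy [-1.799e+02 -1.000e-01 -9.860e+01] F [-0.8  1.1  0.2] w 0.56 
 need [0.1 0.6 2.8] wz -0.0
```

```bash
p='python3 -m pendant'
$p '[{"tx":0,"ty":0,"tz":1,"wx":0,"wy":0,"wz":0,"fingers":1},{"tx":0,"ty":0,"tz":0,"wx":0,"wy":0,"wz":0,"fingers":1},{"tx":0,"ty":0,"tz":0,"wx":0,"wy":0,"wz":0,"fingers":1},{"tx":0,"ty":0,"tz":0,"wx":0,"wy":0,"wz":0,"fingers":1}]' 15
$p '[{"tx":0,"ty":0,"tz":0,"wx":0,"wy":0,"wz":7,"fingers":1},{"tx":0,"ty":0,"tz":0,"wx":0,"wy":0,"wz":7,"fingers":1},{"tx":0,"ty":0,"tz":0,"wx":0,"wy":0,"wz":7,"fingers":1},{"tx":0,"ty":0,"tz":0,"wx":0,"wy":0,"wz":7,"fingers":1},{"tx":0,"ty":0,"tz":0,"wx":0,"wy":0,"wz":7,"fingers":1}]'
$p '[{"tx":0,"ty":0,"tz":0,"wx":0,"wy":0,"wz":7,"fingers":1},{"tx":0,"ty":0,"tz":0,"wx":0,"wy":0,"wz":7,"fingers":1},{"tx":0,"ty":0,"tz":0,"wx":0,"wy":0,"wz":4,"fingers":1},{"tx":0,"ty":0,"tz":0,"wx":0,"wy":0,"wz":0,"fingers":1},{"tx":0,"ty":0,"tz":0,"wx":0,"wy":0,"wz":0,"fingers":1}]'
```

```text
time: 26.75
tool_pos: [0.4733, 0.0728, 0.0601]
eef_rot: [-3.141, -0.0, -1.722]
force: [-7.0, 2.6, 4.4]
gripper_width: 0.407
gripper_force: 15.0
time: 27.17
tool_pos: [0.4733, 0.0728, 0.0602]
eef_rot: [-3.141, 0.0, -2.339]
force: [-5.6, 2.0, 4.8]
gripper_width: 0.407
gripper_force: 15.0
time: 27.58
tool_pos: [0.4734, 0.0728, 0.0605]
eef_rot: [-3.141, 0.0, -2.647]
force: [-6.5, 2.1, 6.9]
gripper_width: 0.406
gripper_force: 15.0
```

```bash
p='python3 -m pendant'
$p '[{"tx":0,"ty":0,"tz":0,"wx":0,"wy":0,"wz":0,"fingers":0},{"tx":0,"ty":0,"tz":0,"wx":0,"wy":0,"wz":0,"fingers":-0.15},{"tx":0,"ty":0,"tz":0,"wx":0,"wy":0,"wz":0,"fingers":-0.15},{"tx":0,"ty":0,"tz":-20,"wx":0,"wy":0,"wz":0,"fingers":-0.15},{"tx":0,"ty":0,"tz":-35,"wx":0,"wy":0,"wz":0,"fingers":-0.15}]'
$p '[{"tx":0,"ty":0,"tz":-10,"wx":0,"wy":0,"wz":-7,"fingers":1},{"tx":0,"ty":0,"tz":0,"wx":0,"wy":0,"wz":-7,"fingers":1},{"tx":0,"ty":0,"tz":0,"wx":0,"wy":0,"wz":-7,"fingers":1},{"tx":0,"ty":0,"tz":0,"wx":0,"wy":0,"wz":-7,"fingers":1},{"tx":0,"ty":0,"tz":0,"wx":0,"wy":0,"wz":-7,"fingers":1}]' >/dev/null
$p '[{"tx":0,"ty":0,"tz":0,"wx":0,"wy":0,"wz":-7,"fingers":1},{"tx":0,"ty":0,"tz":0,"wx":0,"wy":0,"wz":-7,"fingers":1},{"tx":0,"ty":0,"tz":0,"wx":0,"wy":0,"wz":-4,"fingers":1},{"tx":15,"ty":3,"tz":0,"wx":0,"wy":0,"wz":0,"fingers":1},{"tx":30,"ty":4,"tz":0,"wx":0,"wy":0,"wz":0,"fingers":1}]' >/dev/null
$p '[{"tx":25,"ty":0,"tz":0,"wx":0,"wy":0,"wz":0,"fingers":1},{"tx":8,"ty":0,"tz":0,"wx":0,"wy":0,"wz":0,"fingers":1},{"tx":0,"ty":0,"tz":10,"wx":0,"wy":0,"wz":0,"fingers":1},{"tx":0,"ty":0,"tz":10,"wx":0,"wy":0,"wz":0,"fingers":1},{"tx":0,"ty":0,"tz":0,"wx":0,"wy":0,"wz":0,"fingers":1}]'
python3 bubble.py d
python3 -c "
from h import *
to(.4555,-.0012,.0915,-98.6)"
```

```text
time: 28.0
tool_pos: [0.4721, 0.0718, 0.1124]
eef_rot: [-3.14, -0.006, -2.647]
force: [0.6, 0.9, -0.3]
gripper_width: 0.569
gripper_force: 0.0
time: 29.25
tool_pos: [0.4546, -0.0041, 0.1034]
eef_rot: [3.141, -0.001, -1.724]
force: [-0.3, -0.6, -0.2]
gripper_width: 0.006
gripper_force: 0.0
vial rows 0 77 x0 -0.0002 z 0.1147
lines -9.749999999999966 12.000000000000052 bubble (np.float64(-5.999999999999964), np.float64(8.75000000000005)) offset(+ to knob) 0.25000000000000044
[ 0.4556 -0.0035  0.1048] [0.1 0.8 0.2] 29.35
t 29.35 at [ 0.4556 -0.0035  0.1048] rpy [-1.799e+02 -1.000e-01 -9.870e+01] F [0.1 0.8 0.2] w 0.002 
 need [-2.3  0.5 13.3] wz -0.1
```

```bash
p='python3 -m pendant'
$p '[{"tx":-2,"ty":0,"tz":6,"wx":0,"wy":0,"wz":0,"fingers":1},{"tx":0,"ty":0,"tz":5,"wx":0,"wy":0,"wz":0,"fingers":1},{"tx":0,"ty":0,"tz":1.5,"wx":0,"wy":0,"wz":0,"fingers":1},{"tx":0,"ty":0,"tz":0,"wx":0,"wy":0,"wz":0,"fingers":1},{"tx":0,"ty":0,"tz":0,"wx":0,"wy":0,"wz":0,"fingers":1}]'
$p '[{"tx":0,"ty":0,"tz":0.6,"wx":0,"wy":0,"wz":0,"fingers":1},{"tx":0,"ty":0,"tz":0,"wx":0,"wy":0,"wz":0,"fingers":1}]'
```

```text
time: 29.77
tool_pos: [0.456, -0.0011, 0.0921]
eef_rot: [-3.14, -0.001, -1.721]
force: [1.1, 0.6, 0.5]
gripper_width: 0.004
gripper_force: 0.0
time: 29.93
tool_pos: [0.4561, -0.0012, 0.0918]
eef_rot: [-3.14, -0.001, -1.721]
force: [-0.6, 0.1, 2.9]
gripper_width: 0.009
gripper_force: 1.3
```

```bash
p='python3 -m pendant'
$p '[{"tx":0,"ty":0,"tz":0.5,"wx":0,"wy":0,"wz":0,"fingers":1},{"tx":0,"ty":0,"tz":0,"wx":0,"wy":0,"wz":0,"fingers":1}]'
$p '[{"tx":0,"ty":0,"tz":0.4,"wx":0,"wy":0,"wz":0,"fingers":1},{"tx":0,"ty":0,"tz":0,"wx":0,"wy":0,"wz":0,"fingers":1}]'
$p '[{"tx":0,"ty":0,"tz":0.2,"wx":0,"wy":0,"wz":0,"fingers":1},{"tx":0,"ty":0,"tz":0,"wx":0,"wy":0,"wz":0,"fingers":1},{"tx":0,"ty":0,"tz":0,"wx":0,"wy":0,"wz":0,"fingers":1},{"tx":0,"ty":0,"tz":0,"wx":0,"wy":0,"wz":0,"fingers":1},{"tx":0,"ty":0,"tz":0,"wx":0,"wy":0,"wz":0,"fingers":1}]'
$p '[{"tx":0,"ty":0,"tz":0,"wx":0,"wy":0,"wz":0,"fingers":1},{"tx":0,"ty":0,"tz":0,"wx":0,"wy":0,"wz":0,"fingers":1},{"tx":0,"ty":0,"tz":0,"wx":0,"wy":0,"wz":0,"fingers":1},{"tx":0,"ty":0,"tz":0,"wx":0,"wy":0,"wz":0,"fingers":1},{"tx":0,"ty":0,"tz":0,"wx":0,"wy":0,"wz":0,"fingers":1}]'
python3 bubble.py e
```

```text
time: 30.1
tool_pos: [0.4564, -0.0012, 0.0917]
eef_rot: [-3.139, -0.0, -1.721]
force: [-2.1, 0.7, 7.3]
gripper_width: 0.005
gripper_force: 3.8
time: 30.27
tool_pos: [0.4565, -0.0011, 0.0917]
eef_rot: [-3.139, -0.0, -1.721]
force: [-3.8, 0.5, 11.8]
gripper_width: 0.004
gripper_force: 5.6
time: 30.68
tool_pos: [0.4566, -0.0012, 0.0916]
eef_rot: [-3.139, -0.0, -1.721]
force: [-4.5, 1.2, 12.8]
gripper_width: 0.008
gripper_force: 6.5
time: 31.1
tool_pos: [0.4566, -0.0012, 0.0916]
eef_rot: [-3.139, -0.0, -1.721]
force: [-3.8, 1.2, 13.7]
gripper_width: 0.008
gripper_force: 6.5
vial rows 0 77 x0 0.0001 z 0.1146
lines -9.749999999999966 12.000000000000052 bubble (np.float64(-6.7499999999999645), np.float64(8.000000000000048)) offset(+ to knob) -0.5000000000000009
[ 0.4566 -0.0012  0.0917] [-4.7  0.6 12.3] 31.2
```

```bash
p='python3 -m pendant'
$p '[{"tx":0,"ty":0,"tz":0.4,"wx":0,"wy":0,"wz":0,"fingers":1},{"tx":0,"ty":0,"tz":0,"wx":0,"wy":0,"wz":0,"fingers":1},{"tx":0,"ty":0,"tz":0,"wx":0,"wy":0,"wz":0,"fingers":1},{"tx":0,"ty":0,"tz":0,"wx":0,"wy":0,"wz":0,"fingers":1},{"tx":0,"ty":0,"tz":0,"wx":0,"wy":0,"wz":0,"fingers":1}]'
$p '[{"tx":0,"ty":0,"tz":0,"wx":0,"wy":0,"wz":0,"fingers":1},{"tx":0,"ty":0,"tz":0,"wx":0,"wy":0,"wz":0,"fingers":1},{"tx":0,"ty":0,"tz":0,"wx":0,"wy":0,"wz":0,"fingers":1},{"tx":0,"ty":0,"tz":0,"wx":0,"wy":0,"wz":0,"fingers":1},{"tx":0,"ty":0,"tz":0,"wx":0,"wy":0,"wz":0,"fingers":1}]'
python3 bubble.py f
```

```text
time: 31.62
tool_pos: [0.4567, -0.0011, 0.0916]
eef_rot: [-3.138, -0.0, -1.721]
force: [-6.2, 2.0, 16.9]
gripper_width: 0.009
gripper_force: 8.3
time: 32.03
tool_pos: [0.4567, -0.0012, 0.0916]
eef_rot: [-3.138, -0.0, -1.721]
force: [-5.4, 0.9, 17.3]
gripper_width: 0.006
gripper_force: 8.3
vial rows 0 77 x0 0.0002 z 0.1146
lines -9.999999999999968 12.000000000000052 bubble (np.float64(-7.2499999999999645), np.float64(7.500000000000048)) offset(+ to knob) -0.875
[ 0.4567 -0.0012  0.0916] [-5.5  1.  17. ] 32.1333
```

Pressed with 17 N, the bubble is settled at -0.9 mm (between the lines) and the case gives no further. I'm handing in.

```bash
python3 -c "
from rig import close_job
print(close_job())"
```

```text
the job is handed in; nothing more can be done
None
```

Job handed in at 32 s. The lid is shut, the level stands on its front rail and the foot is lengthened about 2.9 rad; at hand-in the fingers held the knob end with about 17 N and the bubble read -0.9 mm. Two caveats: I pressed the lid at 33 N at one point, under the 40 N limit, and I judged the foot firm only from the case not giving further under load.

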